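# Re-stow the slit-lamp parts and wedge the power pack for the drive

### The job

The mobile eye clinic is about to drive on, but the slit-lamp parts stand in each other's cradles: put the power pack in the red cradle, the eyepiece in the blue one and the lens in the green one, each upright and flat on the cradle floor, using the empty dark mat as a spare place; set them down gently without dropping or tipping them. Only when all three stand in their cradles take the wooden wedge from its grey holder and drive it firmly, narrow end down, into the gap beside the power pack, until it is tight and the pack is pressed against one end stop of the red cradle and the wedge bears on the other. Leave the drop bottle and the occluder where they are, and let go of everything.

Things in the scene. Friction and masses are not known exactly. Their poses are not given: they have to be found in the camera images.
- power_pack: Slit-lamp power pack: grey metal box 70 (x) x 46 (y) x 48 mm tall, red band round its middle, black switch and round socket on top standing up to 6 mm. 0.22 to 0.45 kg. Origin: centre of its underside, z up. Starts in the blue cradle, x within 0.12 rad of the cradle's x. Grip across y (46 mm). Belongs in the red cradle.
- eyepiece: Slit-lamp eyepiece standing upright: black round barrel 44 mm in diameter, 62 mm tall, with a 56 mm foot (10 mm tall, tapering to the barrel by 16 mm), blue ring and blue-edged glass on top. 0.13 to 0.25 kg. Origin: centre of its underside, z up. Starts in the green cradle. Belongs in the blue cradle.
- lens: Hand-held examination lens lying flat: round black mount 56 mm in diameter, 34 mm tall, broad green ring round it, green-edged domed glass on top (to 41 mm). 0.08 to 0.17 kg. Origin: centre of its underside, z up. Starts in the red cradle. Belongs in the green cradle.
- wedge: Waxed wood wedge (friction 0.4-0.6), narrow end down, 80 mm tall, 36 wide (y; grip here, at the top), 40 g. Along x: flat face at x -10; the other slopes, thickness 8 at the bottom (x -10 to -2) plus 0.3 per mm of height to 24 at z 53; above, a block 20 thick (x -10 to 10). Origin: bottom end, under the block's middle, z up. Stands in a fixed grey holder 30 tall, bottom at z 4: lift straight up.
- red_cradle: Fixed red cradle, ends alike (either way will do), slick floor, top z 4 mm. Origin: underside centre. Inside: x -45 to 45 between end stops 12 thick (tops z 52, as the pack's), y -37 to 37 between 6 mm rims (tops z 12). Pack (x along x) at one stop, centre 10 off middle, leaves 20 at the other for the wedge (y along y). Home: wedge on its stop, bottom z 12, +3.3 per mm of play; 8-15 N drives it.
- blue_cradle: Fixed square cradle for the eyepiece: white floor 84 x 84 mm inside, 4 mm thick (top at z = 4 mm), blue rim 6 mm thick with its top at z = 12 mm. Origin: centre of its underside, z up.
- green_cradle: Fixed square cradle for the lens, as the blue one but with a green rim. Origin: centre of its underside, z up.
- mat: Empty round dark rubber mat, fixed, 96 mm in diameter, 3 mm thick: the free spot. Origin: centre of its underside.
- drop_bottle: Bystander: small white eye-drop bottle with orange cap, 36 mm in diameter, 65 mm tall, standing loose. Leave alone. Origin: centre of its underside.
- occluder: Bystander: flat eye occluder lying on the table, steel handle 30 x 150 x 12 mm along its y, black disc 52 mm across at its +y end. Leave alone. Origin: centre of the handle's underside.

How it is judged (in metres and radians):
On the way:
1. power pack in the red cradle, eyepiece in the blue, lens in the green, all upright on the floor and at rest, the wedge not yet taken (moved less than 20 mm) (x of power_pack in the frame of red_cradle between -0.0125 and 0.0125 m and y of power_pack in the frame of red_cradle between -0.016 and 0.016 m and z of power_pack in the frame of red_cradle below 0.008 m and angle between each of power_pack, eyepiece, lens's own z axis and vertical below 0.1 rad and angle between the x axis of power_pack and the x axis of red_cradle, either way round below 0.17 rad and horizontal distance between eyepiece and blue_cradle below 0.021 m and z of eyepiece in the frame of blue_cradle below 0.008 m and horizontal distance between lens and green_cradle below 0.021 m and z of lens in the frame of green_cradle below 0.008 m and linear speed of each of power_pack, eyepiece, lens, wedge below 0.02 m/s and distance of wedge from where it was at the start of the episode below 0.02 m), for 0.2 s.
At the end, for the whole second after the job is handed in: Eyepiece and lens flat, within 21 mm of centre of the blue and green cradle; pack flat in the red one, within 16 mm sideways, 10 degrees, 2.5 mm of one end stop; wedge upright (0.12 rad) between pack and the other, within 20 mm sideways, bottom under z = 18 mm; all released, at rest (x of power_pack in the frame of red_cradle between -0.0125 and 0.0125 m and y of power_pack in the frame of red_cradle between -0.016 and 0.016 m and z of power_pack in the frame of red_cradle below 0.008 m and angle between each of power_pack, eyepiece, lens's own z axis and vertical below 0.1 rad and angle between the x axis of power_pack and the x axis of red_cradle, either way round below 0.17 rad and horizontal distance between eyepiece and blue_cradle below 0.021 m and z of eyepiece in the frame of blue_cradle below 0.008 m and horizontal distance between lens and green_cradle below 0.021 m and z of lens in the frame of green_cradle below 0.008 m and ((x of power_pack in the frame of red_cradle above 0.0075 m and x of wedge in the frame of red_cradle between -0.045 and -0.022 m) or (x of power_pack in the frame of red_cradle below -0.0075 m and x of wedge in the frame of red_cradle between 0.022 and 0.045 m)) and z of wedge in the frame of red_cradle below 0.018 m and y of wedge in the frame of red_cradle between -0.02 and 0.02 m and angle between wedge's own z axis and vertical below 0.12 rad and linear speed of each of power_pack, eyepiece, lens, wedge below 0.02 m/s); the robot touches nothing.
It fails at once if a bystander (drop bottle or occluder) is pushed more than 25 mm (distance of any of drop_bottle, occluder from where it was at the start of the episode above 0.025 m).
It fails at once if the power pack, eyepiece or lens is tipped over (more than 40 degrees) (angle between any of power_pack, eyepiece, lens's own z axis and vertical above 0.7 rad).
It fails at once if the power pack, eyepiece or lens is dropped from more than about 25 mm (falls faster than 0.7 m/s out of the fingers) ((linear speed of power_pack above 0.7 m/s and contact force between power_pack and the fingers below 0.05 N) or (linear speed of eyepiece above 0.7 m/s and contact force between eyepiece and the fingers below 0.05 N) or (linear speed of lens above 0.7 m/s and contact force between lens and the fingers below 0.05 N)).
It also fails if it takes over 128 s, if anything falls off the work surface, if the arm or the gripper's body presses on something with over 40 N, if the wrist force passes 120 N, or if a joint passes its speed limit or range.

### The arm

A 6-joint arm with a two-finger parallel gripper is mounted at the origin on the work surface. World frame = base frame: x ahead of the robot, y to its left, z up, the work surface at z = 0. Lengths are in m, angles in degrees, forces in N, time in s.
With the tool pointing down it reaches from about 0.35 to 0.875 m from the base axis. Payload 4.2 kg.
Tool frame: the origin (TCP) lies midway between the tips of the shut fingers; the grasp point (between the pads) lies 19 mm behind it (r.pinch_z is the distance from the TCP to the grasp point, in m); z points along the fingers, y is the line along which they close (so a half turn about z gives the same grasp; the last joint's range is limited). The gripper opens to 87 mm and grips with 3 to 60 N. Pads are 19 mm wide; open, the fingers measure 117 mm over their backs; the gripper's body (75 mm by 190 mm) begins 51 mm behind the grasp point.
Start: joints at [79.446, 22.042, 0.453, 0, -68.411, -14.817], TCP at [0.268, 0.565, 0.223] pointing down, gripper open.
Joint ranges: [-179.83, 179.83], [-69.29, 118.12], [-61.27, 80.66], [-181.25, 117.63], [-171.15, -9.14], [-177.46, 177.46]. Speed limits (degrees/s): [159.86, 159.86, 180, 180, 180, 180].

### API

Orientations are given as a 3x3 rotation matrix whose columns are the frame's x, y, z axes.
In Python, from station import r, imaging, models gives the robot as it stands. The module is installed in compiled form; this text tells all that it offers.
- The arm moves only by the tool apply_moves, never from a script. Its argument "moves" is a list of rows, each a list of 2 entries, a list of its own where there are three numbers: the shift along the tool's x, y, z in m, then the turn about the tool's z in degrees. A call has 1 to 5 rows; each row shifts and turns the commanded pose from where the row before left it, along the tool's axes as they then stand; what a row does not reach is not made up. A row lasts 1/12 s, in which the tool goes at most 41.7 mm and 7.16 degrees, less where a joint would pass 70% of its speed; a pose out of reach is approached as far as the arm can. A call is refused whole if a number of a shift passes 0.0417 or a number of a turn 7.16, either way. A call with a gripper value outside its range is refused whole. "hand" is the finger opening in m, from 0 to 0.087, set as the call begins (left out, the last holds). The fingers move at their own pace and stop on an object; the grip force is fixed at half the most. Time passes only in rows, so rows that do not move let the fingers close. It gives the time, the measured TCP pose, the force, the opening and the grip force at its end, in the units of the state.
- r.sense(): the state, without advancing time (a new reading comes with each control period).
- imaging.capture(name): name is "scene" or "top" or "wrist"; returns a dict with "frame" (400x640x3 uint8, blue, green, red), "intrinsics" (3x3 intrinsics, pixels), "dist" ([k1, k2, p1, p2, k3] as OpenCV has them; the pictures are not rectified), "eye" and "orientation" of the camera in the world. Camera axes: x right, y down, z forward; pixel columns grow to the right and rows downward; lengths in m; the calibration is good to about 2 mm. A picture is of the moment at which its call begins. There is no depth.
- r.finish_job(): hands the job in; it is judged then, once.
Trained networks look in a picture, given as the dict that the camera call returned (one of the last four; its "shot" number tells which), for a name from the list of things; names that differ only in an ending like _2 or _b are one class to them, and where a whole thing is asked for, a point or a joint stands for the part that bears it (a point fixed in the world has none). Each returns a list of dicts, best first, with "confidence" (0 to 1); they miss things now and then, are a little off and sometimes report something else, mostly with a low value. They report only what shows in the picture. A call takes as long as a camera call.
- models.cut_out(picture, target): "region" (400x640 bool, what is visible of it) and "extent" ([left, top, width, height] as shares, 0 to 1, of the picture: columns of its width, rows of its height, round what is visible of it).
- models.place_of(picture, target): "at" ([column, row] as shares, 0 to 1, of the picture: columns of its width, rows of its height: a listed point, or the origin of a listed thing).
The state is a dict: "time_s": time; "joints": joint angles; "joint_velocities": joint speeds; "effort": joint torques, N m; "tcp_pos": TCP position; "ee_rot": TCP orientation; "wrist_force": force on the tool from outside, world axes, zero at the start; "moment": the same for the moment, N m; "gripper_width": opening from 0.0 (shut) to 1.0 (fully open); "gripper_force": force on a finger pad.
Only numpy, scipy, OpenCV 4.12 (cv2) and the standard library are available. Lean on these libraries where they do the work, as an engineer would, in place of code of your own. Each camera call takes 0.05 s, during which the arm holds its last target. There are 200 camera calls.

## Working session

There is one attempt and no reset: what is moved stays moved. The work goes in short steps, Python scripts to look and compute and a tool call to move; the robot and the scene stay as the last step left them, time stands still between calls to the robot, and variables do not carry over. Pictures are saved under pics/ and viewed, at most 16 in all, crops included, and the job is handed in when it is done.

Besides the shell and the picture viewer there is one more tool, called after "Request:" in YAML: its name, and indented under it one key for each argument. apply_moves: Moves the arm, as the interface text tells. Its arguments: {"type":"object","properties":{"moves":{"type":"array"},"hand":{"type":"number"}},"required":["moves"]}

```bash
mkdir -p pics
cat > h.py <<'E'
import numpy as np, cv2
from station import r, imaging, models
def ray(p,uv):
    n=cv2.undistortPoints(np.array([[uv]],float),np.array(p["intrinsics"]),np.array(p["dist"]))[0,0]
    return np.array(p["eye"]),np.array(p["orientation"])@np.array([n[0],n[1],1])
def onz(p,uv,z):
    e,d=ray(p,uv); return e+d*(z-e[2])/d[2]
def pix(p,X):
    R=np.array(p["orientation"]); X=np.atleast_2d(X).astype(float)
    c=(X-np.array(p["eye"]))@R
    return cv2.projectPoints(c,np.zeros(3),np.zeros(3),np.array(p["intrinsics"]),np.array(p["dist"]))[0][:,0]
def shot(n,f=None):
    p=imaging.capture(n)
    if f: cv2.imwrite("pics/"+f,p["frame"])
    return p
E
python3 - <<'E'
from h import *
print({k:np.round(v,3).tolist() for k,v in r.sense().items()}, r.pinch_z)
Z=dict(power_pack=.004,eyepiece=.004,lens=.004,wedge=.004)
for n in ("top","scene"):
    p=shot(n,n+"0.png"); print(n,np.round(p["eye"],3),np.round(p["orientation"],2).tolist())
    for t in "power_pack eyepiece lens wedge red_cradle blue_cradle green_cradle mat drop_bottle occluder".split():
        for d in models.place_of(p,t)[:2]:
            uv=np.array(d["at"])*[640,400]; print(t,round(d["confidence"],2),uv.round(),onz(p,uv,Z.get(t,0)).round(4))
E
```

```text
{'time_s': 0.0, 'joints': [79.446, 22.091, 0.38, -0.029, -68.413, -14.819], 'joint_velocities': [-0.022, 0.085, -0.0, 0.001, 0.008, 0.115], 'effort': [-0.0, -39.066, 18.74, 4.22, 0.011, -0.0], 'tcp_pos': [0.268, 0.564, 0.221], 'ee_rot': [[0.903, -0.429, -0.001], [-0.429, -0.903, -0.002], [0.0, 0.002, -1.0]], 'wrist_force': [0.297, -0.351, 0.589], 'moment': [0.009, 0.033, 0.017], 'gripper_force': 0.0, 'gripper_width': 1.003} 0.0187
top [0.383 0.044 1.328] [[0.01, -0.98, 0.18], [-1.0, -0.02, -0.02], [0.02, -0.18, -0.98]]
power_pack 0.96 [342. 255.] [ 0.4603 -0.0347  0.004 ]
eyepiece 0.74 [432. 249.] [ 0.4798 -0.2749  0.004 ]
lens 0.71 [234. 248.] [0.474 0.249 0.004]
wedge 0.54 [282. 197.] [0.6134 0.1287 0.004 ]
red_cradle 0.96 [238. 247.] [0.478 0.241 0.   ]
blue_cradle 0.69 [433. 249.] [ 0.4804 -0.2788  0.    ]
blue_cradle 0.67 [340. 255.] [ 0.4615 -0.0304  0.    ]
green_cradle 0.91 [434. 250.] [ 0.4797 -0.2804  0.    ]
mat 0.7 [388. 191.] [ 0.6365 -0.1587  0.    ]
occluder 0.65 [208. 178.] [0.6624 0.3308 0.    ]
scene [ 1.133 -0.6    0.921] [[0.79, 0.46, -0.41], [0.61, -0.58, 0.54], [0.01, -0.67, -0.74]]
power_pack 0.79 [241. 185.] [ 0.4616 -0.028   0.004 ]
eyepiece 0.76 [165. 255.] [ 0.4759 -0.2801  0.004 ]
wedge 0.81 [329. 176.] [0.6118 0.13   0.004 ]
red_cradle 0.64 [314. 131.] [0.475  0.2431 0.    ]
blue_cradle 0.77 [236. 188.] [ 0.4562 -0.0411  0.    ]
green_cradle 0.63 [164. 258.] [ 0.4774 -0.285   0.    ]
mat 0.94 [254. 262.] [ 0.6369 -0.1735  0.    ]
drop_bottle 0.89 [367. 256.] [ 0.8211 -0.0106  0.    ]
occluder 0.64 [392. 143.] [0.6669 0.3339 0.    ]
occluder 0.37 [314. 133.] [ 0.4797  0.2368 -0.    ]
```

View pics/top0.png

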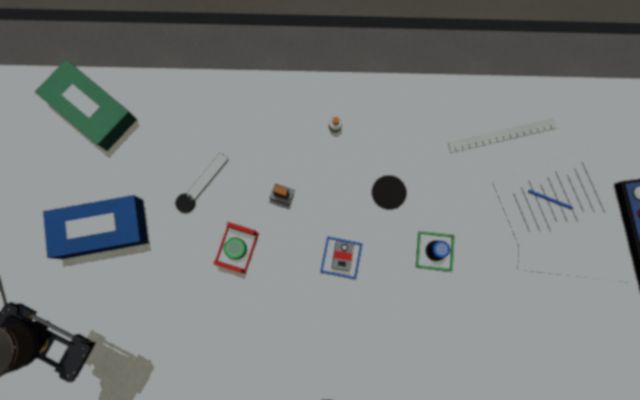

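View pics/scene0.png

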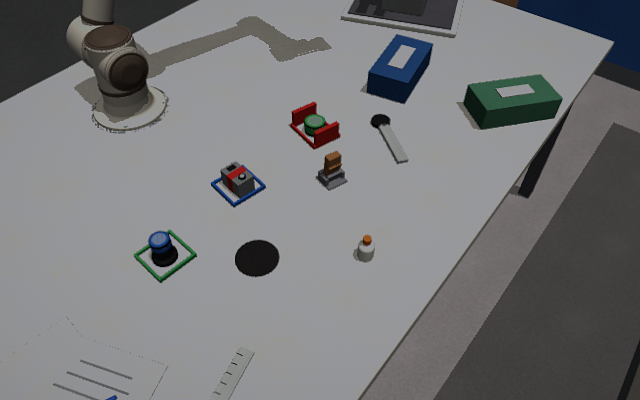

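Request:
apply_moves:
  moves:
    - [[0.0328,0.0202,-0.005],0]
    - [[0.0328,0.0202,-0.005],0]
    - [[0.0328,0.0202,-0.005],0]
    - [[0.0328,0.0202,-0.005],0]
    - [[0.0328,0.0202,-0.005],0]
  hand: 0.087

```text
time_s: 1.52
tcp_pos: [0.3733, 0.4016, 0.248]
ee_rot: [[0.904, -0.428, 0.0], [-0.428, -0.904, 0.0], [0.0, -0.0, -1.0]]
wrist_force: [0.6, 0.2, 0.7]
gripper_width: 1.0
gripper_force: 0.0
```

Request:
apply_moves:
  moves:
    - [[0.0328,0.0202,-0.005],0]
    - [[0.0328,0.0202,-0.005],0]
    - [[0.0328,0.0202,-0.005],0]
    - [[0.0328,0.0202,-0.005],0]
    - [[0.0328,0.0202,-0.005],0]

```text
time_s: 1.93
tcp_pos: [0.4782, 0.2399, 0.2732]
ee_rot: [[0.904, -0.428, 0.001], [-0.428, -0.904, 0.0], [0.0, -0.001, -1.0]]
wrist_force: [0.9, 0.1, -0.3]
gripper_width: 0.999
gripper_force: 0.0
```

Run:
```python
from h import *
s=r.sense();print(np.round(s["tcp_pos"],4),np.round(s["ee_rot"],3).tolist(),s["time_s"])
p=shot("wrist","w1.png");R=np.array(s["ee_rot"])
print("cam in tool",R.T@(np.array(p["eye"])-s["tcp_pos"]),(R.T@np.array(p["orientation"])).round(2).tolist(),np.round(p["intrinsics"],0).tolist())
for t in "lens wedge red_cradle".split():
    for d in models.place_of(p,t)[:2]:
        uv=np.array(d["at"])*[640,400]; print(t,round(d["confidence"],2),uv.round(),onz(p,uv,.004 if t!='red_cradle' else 0).round(4))
```

```text
[0.4782 0.2399 0.2732] [[0.904, -0.428, 0.001], [-0.428, -0.904, 0.0], [0.0, -0.001, -1.0]] 1.9333
cam in tool [ 0.07801459 -0.00106536 -0.1622524 ] [[-0.0, -0.96, -0.28], [1.0, -0.0, 0.0], [-0.0, -0.28, 0.96]] [[338.0, 0.0, 319.0], [0.0, 338.0, 194.0], [0.0, 0.0, 1.0]]
lens 0.69 [317. 162.] [0.4738 0.246  0.004 ]
wedge 0.86 [354.  10.] [0.6159 0.1304 0.004 ]
```

View pics/w1.png

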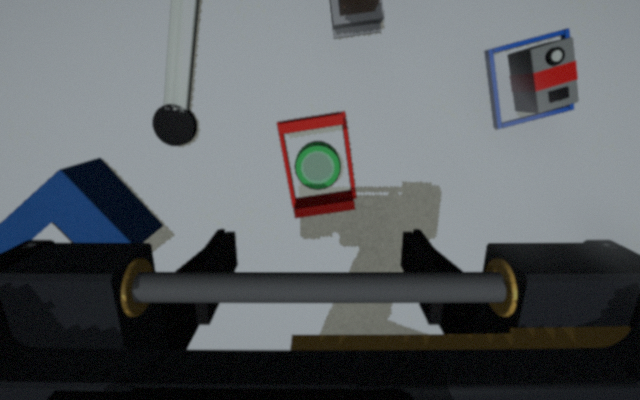

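```bash
cat >> h.py <<'E'
from scipy.optimize import minimize
def box(x0,x1,y0,y1,z0,z1): return np.array([[x,y,z] for x in(x0,x1) for y in(y0,y1) for z in(z0,z1)])/1e3
def cyl(*rz): 
    a=np.linspace(0,2*np.pi,40); return np.concatenate([np.c_[R*np.cos(a),R*np.sin(a),0*a+z] for R,z in rz])/1e3
def rims(a,b): return [box(-a-6,a+6,b,b+6,0,12),box(-a-6,a+6,-b-6,-b,0,12),box(a,a+6,-b-6,b+6,0,12),box(-a-6,-a,-b-6,b+6,0,12)]
RED=[box(45,57,-43,43,0,52),box(-57,-45,-43,43,0,52),box(-45,45,37,43,0,12),box(-45,45,-43,-37,0,12)]
M=dict(red_cradle=RED,blue_cradle=rims(42,42),green_cradle=rims(42,42),mat=[cyl((48,0),(48,3))],
 power_pack=[box(-35,35,-23,23,0,48)],lens=[cyl((28,0),(28,34),(18,41))],eyepiece=[cyl((28,0),(28,10)),cyl((28,10),(22,16)),cyl((22,16),(22,62))],
 wedge=[box(-10,10,-18,18,53,80)],lensring=[])
def rend(p,name,q,z):
    c,s=np.cos(q[2]),np.sin(q[2]); m=np.zeros((800,1280),np.uint8)
    for b in M[name]:
        X=b@np.array([[c,s,0],[-s,c,0],[0,0,1]])+[q[0],q[1],z]
        cv2.fillConvexPoly(m,cv2.convexHull((pix(p,X)*2*16+8).astype(np.int32)),1,cv2.LINE_8,4)
    return m>0
def color(p,c):
    h=cv2.cvtColor(p["frame"],cv2.COLOR_BGR2HSV); H,S,V=h[...,0],h[...,1],h[...,2]
    k={"red":(H<8)|(H>172),"blue":(H>100)&(H<130),"green":(H>45)&(H<90)}[c]
    return k&(S>100)&(V>35)
def fit(p,name,q0,z=0.,mask=None,rad=.09,yaws=(0,),block=None):
    if mask is None:
        d=models.cut_out(p,name)
        if not d: return None
        mask=d[0]["region"]
    m=cv2.resize(mask.astype(np.uint8),(1280,800),interpolation=cv2.INTER_NEAREST)>0
    roi=np.zeros((800,1280),np.uint8); a=np.linspace(0,6.28,30)
    X=np.concatenate([np.c_[q0[0]+rad*np.cos(a),q0[1]+rad*np.sin(a),0*a+zz] for zz in(0,.06)])
    cv2.fillConvexPoly(roi,cv2.convexHull((pix(p,X)*2).astype(np.int32)),1); roi=roi>0
    m&=roi
    def f(q):
        b=rend(p,name,q,z)&roi; return -(b&m).sum()/max(1,(b|m).sum())
    best=None
    for y in yaws:
        g=np.array([*q0[:2],q0[2]+y]); 
        o=minimize(f,g,method="Nelder-Mead",options=dict(initial_simplex=np.array([g,g+[.008,0,0],g+[0,.008,0],g+[0,0,.12]]),xatol=1e-4,fatol=1e-4))
        o=minimize(f,o.x,method="Nelder-Mead",options=dict(initial_simplex=np.array([o.x,o.x+[.003,0,0],o.x+[0,.003,0],o.x+[0,0,.05]]),xatol=1e-4,fatol=1e-4))
        if best is None or o.fun<best.fun: best=o
    return best.x[0],best.x[1],np.degrees(best.x[2]),-best.fun
def totool(d):
    R=np.array(r.sense()["ee_rot"]); return (R.T@np.array(d)).round(4)
E
python3 - <<'E'
from h import *
p=shot("wrist")
print("red",np.round(fit(p,"red_cradle",[.476,.242,-.25],0,color(p,"red"),yaws=(0,.2,-.2)),4))
print("lens",np.round(fit(p,"lens",[.474,.245,0],.004),4))
print("pack",fit(p,"power_pack",[.46,-.031,0],.004,yaws=(-.4,-.1,.2)))
p=shot("top")
for t,q in dict(mat=[.637,-.165,0],).items(): print(t,np.round(fit(p,t,q),4))
print("lens",np.round(fit(p,"lens",[.474,.245,0],.004),4))
print("red",np.round(fit(p,"red_cradle",[.476,.242,-.25],0,color(p,"red"),yaws=(0,)),4))
E
```

```text
red [  0.4747   0.2443 -15.5266   0.74  ]
lens [0.474  0.2449 4.1867 0.9592]
pack (np.float64(0.4575849182193189), np.float64(-0.03347608151292092), np.float64(-10.091092873767861), np.float64(0.9578757673030355))
mat [ 0.6339 -0.1598  0.6312  0.9737]Traceback (most recent call last):
  File "<stdin>", line 8, in <module>
    return _wrapfunc(a, 'round', decimals=decimals, out=out)
    return _wrapit(obj, method, *args, **kwds)
    result = getattr(arr, method)(*args, **kwds)
TypeError: unsupported operand type(s) for *: 'NoneType' and 'float'
```

Request:
apply_moves:
  moves:
    - [[-0.0059,-0.0027,0.04],0]
    - [[0,0,0.04],-4.95]
    - [[0,0,0.04],-4.95]
    - [[0,0,0.04],0]
    - [[0,0,0.04],0]

```text
time_s: 2.85
tcp_pos: [0.473, 0.2475, 0.0713]
ee_rot: [[0.964, -0.265, 0.001], [-0.265, -0.964, 0.001], [0.001, -0.001, -1.0]]
wrist_force: [0.8, 0.6, -0.3]
gripper_width: 1.002
gripper_force: 0.0
```

Request:
apply_moves:
  moves:
    - [[0,0,0.025],0]
    - [[0,0,0.02],0]
    - [[0,0,0.01],0]
    - [[0,0,0],0]
    - [[0,0,0],0]

```text
time_s: 3.27
tcp_pos: [0.4737, 0.2473, 0.0178]
ee_rot: [[0.964, -0.266, 0.0], [-0.266, -0.964, -0.0], [0.0, -0.0, -1.0]]
wrist_force: [1.0, 0.6, -0.3]
gripper_width: 0.998
gripper_force: 0.0
```

Request:
apply_moves:
  moves:
    - [[0,0,0],0]
    - [[0,0,0],0]
    - [[0,0,0],0]
    - [[0,0,0],0]
    - [[0,0,0],0]
  hand: 0.04

```text
time_s: 3.68
tcp_pos: [0.4737, 0.2468, 0.0183]
ee_rot: [[0.964, -0.267, 0.001], [-0.267, -0.964, 0.001], [0.001, -0.001, -1.0]]
wrist_force: [0.8, 0.1, -0.3]
gripper_width: 0.706
gripper_force: 0.0
```

Request:
apply_moves:
  moves:
    - [[0,0,0],0]
    - [[0,0,0],0]
    - [[0,0,0],0]
    - [[0,0,0],0]
    - [[0,0,0],0]

```text
time_s: 4.1
tcp_pos: [0.4733, 0.2464, 0.018]
ee_rot: [[0.964, -0.267, -0.0], [-0.267, -0.964, -0.0], [-0.0, 0.0, -1.0]]
wrist_force: [-1.3, -2.4, 6.0]
gripper_width: 0.636
gripper_force: 30.0
```

Request:
apply_moves:
  moves:
    - [[0,0,-0.01],0]
    - [[0,0,-0.03],0]
    - [[0,0,-0.035],0]
    - [[0,0,-0.035],0]
    - [[0,0,-0.03],0]

```text
time_s: 4.52
tcp_pos: [0.4737, 0.2469, 0.16]
ee_rot: [[0.964, -0.267, 0.001], [-0.267, -0.964, 0.001], [0.001, -0.002, -1.0]]
wrist_force: [1.0, 0.7, -0.9]
gripper_width: 0.64
gripper_force: 30.0
```

Request:
apply_moves:
  moves:
    - [[0.022,0.029,0],0]
    - [[0.022,0.029,0],0]
    - [[0.022,0.029,0],0]
    - [[0.022,0.029,0],0]
    - [[0.022,0.029,0],0]

```text
time_s: 4.93
tcp_pos: [0.541, 0.0762, 0.1579]
ee_rot: [[0.964, -0.266, 0.0], [-0.266, -0.964, 0.001], [0.0, -0.001, -1.0]]
wrist_force: [0.4, 0.5, -1.9]
gripper_width: 0.634
gripper_force: 30.0
```

Request:
apply_moves:
  moves:
    - [[0.022,0.029,0],0]
    - [[0.022,0.029,0],0]
    - [[0.022,0.029,0],0]
    - [[0.022,0.029,0],0]
    - [[0.022,0.029,0],0]

```text
time_s: 5.35
tcp_pos: [0.6084, -0.0932, 0.1576]
ee_rot: [[0.964, -0.267, 0.0], [-0.267, -0.964, 0.0], [-0.0, -0.0, -1.0]]
wrist_force: [1.5, 1.1, -1.0]
gripper_width: 0.635
gripper_force: 30.0
```

Request:
apply_moves:
  moves:
    - [[0.022,0.029,0],0]
    - [[0.022,0.029,0],0]
    - [[0,0,0],0]
    - [[0,0,0],0]

```text
time_s: 5.68
tcp_pos: [0.6349, -0.161, 0.1566]
ee_rot: [[0.963, -0.27, -0.001], [-0.27, -0.963, 0.0], [-0.001, -0.0, -1.0]]
wrist_force: [-0.4, 0.7, -1.7]
gripper_width: 0.636
gripper_force: 30.0
```

Request:
apply_moves:
  moves:
    - [[0,0,0.035],0]
    - [[0,0,0.035],0]
    - [[0,0,0.035],0]
    - [[0,0,0.02],0]
    - [[0,0,0.008],0]

```text
time_s: 6.1
tcp_pos: [0.6318, -0.1576, 0.0204]
ee_rot: [[0.964, -0.266, -0.008], [-0.266, -0.964, 0.001], [-0.008, 0.001, -1.0]]
wrist_force: [-1.1, 0.6, -1.4]
gripper_width: 0.637
gripper_force: 30.0
```

Request:
apply_moves:
  moves:
    - [[0,0,0.004],0]
    - [[0,0,0.0025],0]
    - [[0,0,0.001],0]
    - [[0,0,0],0]
    - [[0,0,0],0]

```text
time_s: 6.52
tcp_pos: [0.636, -0.1591, 0.0187]
ee_rot: [[0.964, -0.266, 0.003], [-0.266, -0.964, -0.0], [0.003, -0.001, -1.0]]
wrist_force: [-0.6, 0.3, -1.3]
gripper_width: 0.633
gripper_force: 30.0
```

Request:
apply_moves:
  moves:
    - [[0,0,0],0]
    - [[0,0,0],0]
    - [[0,0,0],0]
    - [[0,0,0],0]
    - [[0,0,0],0]
  hand: 0.08

```text
time_s: 6.93
tcp_pos: [0.6352, -0.1592, 0.0173]
ee_rot: [[0.964, -0.267, 0.0], [-0.267, -0.964, -0.0], [0.0, -0.0, -1.0]]
wrist_force: [0.3, 0.7, -0.2]
gripper_width: 0.89
gripper_force: 0.0
```

Request:
apply_moves:
  moves:
    - [[0,0,-0.005],0]
    - [[0,0,-0.03],0]
    - [[0,0,-0.04],0]
    - [[0,0,-0.04],0]
    - [[0,0,-0.04],0]

```text
time_s: 7.35
tcp_pos: [0.6346, -0.1593, 0.1741]
ee_rot: [[0.964, -0.267, -0.0], [-0.267, -0.964, -0.0], [-0.0, 0.0, -1.0]]
wrist_force: [1.0, -0.3, 0.2]
gripper_width: 0.916
gripper_force: 0.0
```

Request:
apply_moves:
  moves:
    - [[-0.034,-0.0123,-0.014],0]
    - [[-0.034,-0.0123,-0.014],0]
    - [[-0.034,-0.0123,-0.014],0]
    - [[-0.034,-0.0123,-0.014],0]
    - [[-0.034,-0.0123,-0.014],0]
  hand: 0.087

```text
time_s: 7.77
tcp_pos: [0.4859, -0.054, 0.2429]
ee_rot: [[0.964, -0.267, 0.0], [-0.267, -0.964, 0.0], [0.0, -0.0, -1.0]]
wrist_force: [0.8, 0.7, 1.4]
gripper_width: 0.998
gripper_force: 0.0
```

Request:
apply_moves:
  moves:
    - [[-0.034,-0.0123,-0.014],0]
    - [[0,0,0],-5.4]
    - [[0,0,0],0]
    - [[0,0,0],0]
    - [[0,0,0],0]

```text
time_s: 8.18
tcp_pos: [0.4584, -0.0339, 0.2557]
ee_rot: [[0.984, -0.177, -0.001], [-0.177, -0.984, -0.0], [-0.001, 0.0, -1.0]]
wrist_force: [-1.0, -0.6, 0.3]
gripper_width: 1.0
gripper_force: 0.0
```

Run:
```python
from h import *
s=r.sense();print(np.round(s["tcp_pos"],4),np.round(s["ee_rot"],3).tolist())
p=shot("wrist","w2.png")
q=fit(p,"power_pack",[.4576,-.0335,-.17],.004,yaws=(0,-.2,.2)); print("pack",np.round(q,4))
print("blue",np.round(fit(p,"blue_cradle",[.459,-.033,-.1],0,color(p,"blue"),yaws=(0,-.3,.3)),4))
print("lens",np.round(fit(p,"lens",[.635,-.16,0],.003),4))
```

```text
[ 0.4584 -0.0339  0.2557] [[0.984, -0.177, -0.001], [-0.177, -0.984, -0.0], [-0.001, 0.0, -1.0]]
pack [ 0.4581 -0.0336 -7.9619  0.9643]
blue [  0.4539  -0.0314 -10.2634   0.6147]
lens [ 0.6373 -0.1591  0.7678  0.9377]
```

View pics/w2.png

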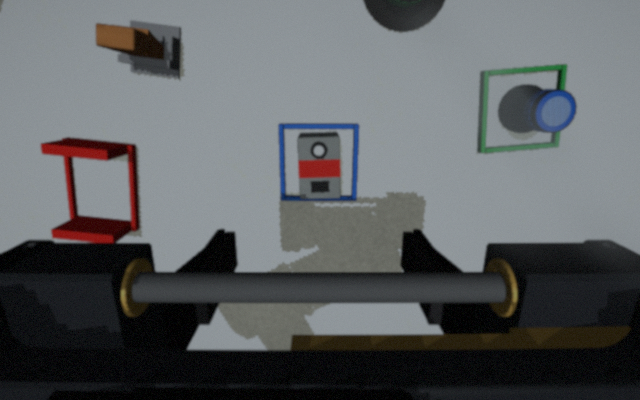

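Request:
apply_moves:
  moves:
    - [[0,0,0.04],0]
    - [[0,0,0.04],0]
    - [[0,0,0.04],0]
    - [[0,0,0.04],0]
    - [[0,0,0.04],-1]

```text
time_s: 8.75
tcp_pos: [0.4582, -0.0342, 0.0542]
ee_rot: [[0.987, -0.159, 0.0], [-0.159, -0.987, -0.0], [0.0, 0.0, -1.0]]
wrist_force: [1.9, 0.1, -0.8]
gripper_width: 1.001
gripper_force: 0.0
```

Request:
apply_moves:
  moves:
    - [[0,0,0.02],0]
    - [[0,0,0.01],0]
    - [[0,0,0.007],0]
    - [[0,0,0],0]
    - [[0,0,0],0]

```text
time_s: 9.17
tcp_pos: [0.4586, -0.0338, 0.0189]
ee_rot: [[0.987, -0.158, -0.0], [-0.158, -0.987, -0.0], [-0.0, 0.0, -1.0]]
wrist_force: [0.1, -0.1, 1.4]
gripper_width: 1.003
gripper_force: 0.0
```

Request:
apply_moves:
  moves:
    - [[0,0,0],0]
    - [[0,0,0],0]
    - [[0,0,0],0]
    - [[0,0,0],0]
    - [[0,0,0],0]
  hand: 0.03

```text
time_s: 9.58
tcp_pos: [0.4584, -0.0336, 0.0196]
ee_rot: [[0.988, -0.158, 0.001], [-0.158, -0.988, 0.0], [0.001, -0.0, -1.0]]
wrist_force: [0.2, 0.6, -0.5]
gripper_width: 0.705
gripper_force: 0.0
```

Request:
apply_moves:
  moves:
    - [[0,0,0],0]
    - [[0,0,0],0]
    - [[0,0,0],0]
    - [[0,0,0],0]
    - [[0,0,0],0]

```text
time_s: 10.0
tcp_pos: [0.458, -0.0338, 0.0192]
ee_rot: [[0.988, -0.158, -0.0], [-0.158, -0.988, -0.0], [-0.0, 0.0, -1.0]]
wrist_force: [-1.5, -0.1, 3.3]
gripper_width: 0.522
gripper_force: 30.0
```

Request:
apply_moves:
  moves:
    - [[0,0,-0.005],0]
    - [[0,0,-0.015],0]
    - [[0,0,-0.03],0]
    - [[0,0,-0.04],0]
    - [[0,0,-0.04],0]

```text
time_s: 10.42
tcp_pos: [0.4564, -0.0338, 0.1493]
ee_rot: [[0.987, -0.158, -0.004], [-0.158, -0.987, -0.0], [-0.004, 0.001, -1.0]]
wrist_force: [1.6, 0.5, -4.6]
gripper_width: 0.524
gripper_force: 30.0
```

Run:
```python
import cv2,numpy as np
a=cv2.imread("pics/scene0.png")[140:200,290:370];b=cv2.imread("pics/w2.png")[5:95,80:200];c=cv2.imread("pics/top0.png")[175:215,260:310]
f=lambda i:cv2.resize(i,(390,300),interpolation=cv2.INTER_CUBIC)
cv2.imwrite("pics/c1.png",np.vstack([np.hstack([f(a),f(b)]),np.hstack([f(c),f(c)])]))
from h import *
p=shot("wrist","w3.png")
print("red",np.round(fit(p,"red_cradle",[.4747,.2443,-.27],0,color(p,"red"),yaws=(0,)),4))
```

```text
red [  0.4768   0.246  -16.2964   0.4667]
```

View pics/c1.png

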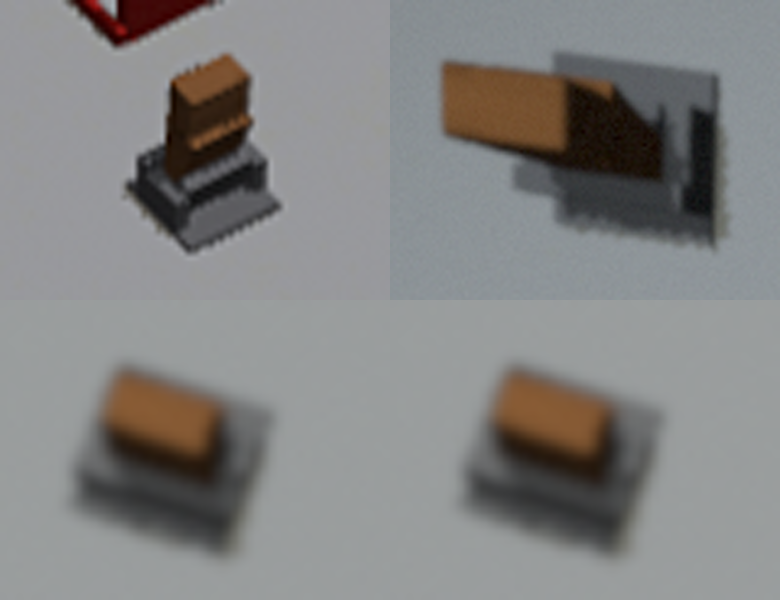

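Request:
apply_moves:
  moves:
    - [[-0.0167,-0.0358,-0.006],0]
    - [[-0.0167,-0.0358,-0.006],0]
    - [[-0.0167,-0.0358,-0.006],0]
    - [[-0.0167,-0.0358,-0.006],0]
    - [[-0.0167,-0.0358,-0.006],0]

```text
time_s: 10.88
tcp_pos: [0.4022, 0.1574, 0.1787]
ee_rot: [[0.987, -0.159, -0.001], [-0.159, -0.987, 0.0], [-0.001, 0.0, -1.0]]
wrist_force: [1.4, 1.2, -3.8]
gripper_width: 0.527
gripper_force: 30.0
```

Request:
apply_moves:
  moves:
    - [[-0.0167,-0.0358,-0.006],0]
    - [[-0.0167,-0.0358,-0.006],0]
    - [[-0.0167,-0.0358,-0.006],0]
    - [[0,0,0],6.4]
    - [[0,0,0],0]

```text
time_s: 11.3
tcp_pos: [0.37, 0.272, 0.1964]
ee_rot: [[0.964, -0.265, -0.001], [-0.265, -0.964, -0.0], [-0.001, 0.0, -1.0]]
wrist_force: [-0.4, -0.2, -4.6]
gripper_width: 0.529
gripper_force: 30.0
```

Run:
```python
from h import *
p=shot("wrist","w4.png");s=r.sense();print(np.round(s["tcp_pos"],4),np.round(s["ee_rot"],3).tolist())
c=color(p,"red")
q=fit(p,"red_cradle",[.4747,.2443,-.27],0,c,yaws=(0,)); print("red",np.round(q,4))
d=models.cut_out(p,"red_cradle")
if d: print("red2",np.round(fit(p,"red_cradle",[.4747,.2443,-.27],0,d[0]["region"]),4))
im=p["frame"].copy(); im[c]=im[c]//2+[120,0,0]
m=rend(p,"red_cradle",[q[0],q[1],np.radians(q[2])],0).astype(np.uint8)
im2=cv2.resize(p["frame"],(1280,800)); cv2.drawContours(im2,cv2.findContours(m,cv2.RETR_LIST,cv2.CHAIN_APPROX_NONE)[0],-1,(0,255,255),1)
u=(pix(p,[q[0],q[1],.02])[0]*2).astype(int); u=np.clip(u,[300,250],[980,550])
cv2.imwrite("pics/w4o.png",np.hstack([im2[u[1]-250:u[1]+250,u[0]-300:u[0]+300]]))
```

```text
[0.3701 0.2704 0.196 ] [[0.965, -0.264, -0.002], [-0.264, -0.965, -0.001], [-0.002, 0.002, -1.0]]
red [  0.476    0.2444 -16.595    0.5733]
red2 [  0.4756   0.2442 -16.6002   0.3537]
```

View pics/w4o.png

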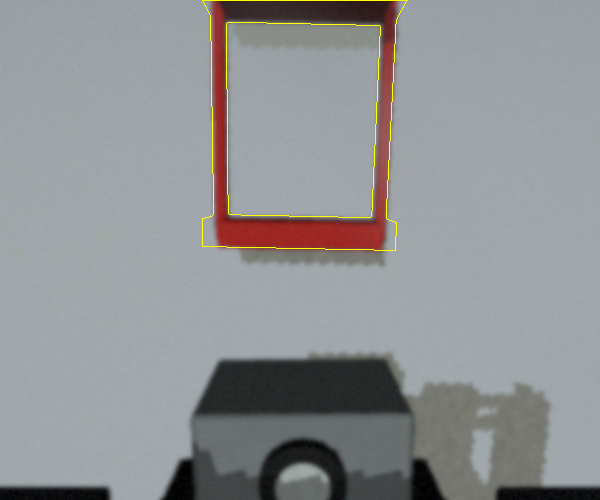

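```bash
sed -i 's/box(45,57,-43,43,0,52),box(-57,-45,-43,43,0,52)/box(45,57,-37,37,0,52),box(-57,-45,-37,37,0,52)/; s/S>100)&(V>35/S>90)\&(V>20/' h.py
python3 - <<'E'
from h import *
p=shot("wrist");s=r.sense();print(np.round(s["tcp_pos"],4),np.round(s["ee_rot"],3).tolist())
q=fit(p,"red_cradle",[.4747,.2443,-.27],0,color(p,"red"),yaws=(0,)); print("red",np.round(q,4))
# reuse w1 with its pose
p2=dict(p); p2["frame"]=cv2.imread("pics/w1.png")
R=np.array([[0.904,-0.428,0.001],[-0.428,-0.904,0],[0,-.001,-1]]); Rs=np.array(s["ee_rot"])
p2["orientation"]=R@Rs.T@np.array(p["orientation"]); p2["eye"]=np.array([.4782,.2399,.2732])+R@Rs.T@(np.array(p["eye"])-s["tcp_pos"])
print("red w1",np.round(fit(p2,"red_cradle",[.4747,.2443,-.27],0,color(p2,"red"),yaws=(0,)),4))
# lens seen earlier + pack in hand
print("pack",np.round(fit(p,"power_pack",[*s["tcp_pos"][:2],-.27],s["tcp_pos"][2]-.016),4))
c,sn=np.cos(np.radians(q[2])),np.sin(np.radians(q[2]))
t=np.array([q[0]+.008*c,q[1]+.008*sn,.2]);print(t,totool(t-s["tcp_pos"]))
E
```

```text
[0.3707 0.2691 0.1961] [[0.964, -0.265, -0.002], [-0.265, -0.964, -0.002], [-0.001, 0.002, -1.0]]
red [  0.4756   0.2438 -16.6757   0.616 ]
red w1 [  0.4751   0.2442 -16.2762   0.7967]
pack [  0.3696   0.2709 -15.2432   0.9909]
[0.48328881 0.24148991 0.2       ] [ 0.1159 -0.0034 -0.004 ]
```

Request:
apply_moves:
  moves:
    - [[0.023,-0.0004,0],0]
    - [[0.023,-0.0004,0],0]
    - [[0.023,-0.0004,0],0]
    - [[0.023,-0.0004,0],0]
    - [[0.0228,-0.0004,0],1]

```text
time_s: 11.92
tcp_pos: [0.4836, 0.2397, 0.1966]
ee_rot: [[0.959, -0.285, -0.001], [-0.285, -0.959, -0.0], [-0.001, 0.001, -1.0]]
wrist_force: [-0.0, 1.1, -3.4]
gripper_width: 0.527
gripper_force: 30.0
```

Request:
apply_moves:
  moves:
    - [[0,0,0.03],0]
    - [[0,0,0.03],0]
    - [[0,0,0.03],0]
    - [[0,0,0],0]
    - [[0,0,0],0]

```text
time_s: 12.33
tcp_pos: [0.482, 0.2396, 0.1058]
ee_rot: [[0.959, -0.284, -0.003], [-0.284, -0.959, -0.004], [-0.002, 0.004, -1.0]]
wrist_force: [0.6, 0.2, -3.2]
gripper_width: 0.528
gripper_force: 30.0
```

Run:
```python
from h import *
p=shot("wrist","w5.png");s=r.sense();print(np.round(s["tcp_pos"],4),np.round(s["ee_rot"],3).tolist())
```

```text
[0.4835 0.2411 0.1079] [[0.959, -0.283, 0.001], [-0.283, -0.959, -0.0], [0.001, -0.0, -1.0]]
```

View pics/w5.png

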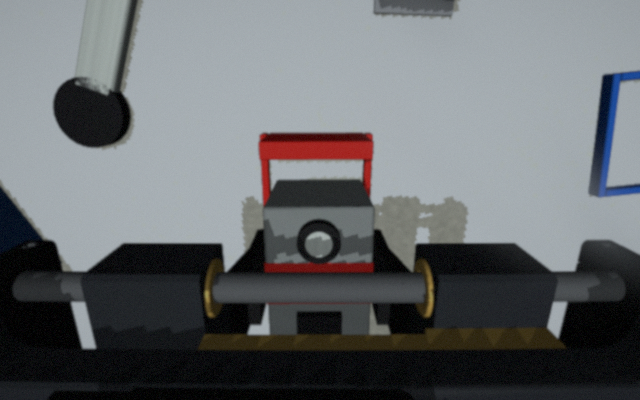

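Request:
apply_moves:
  moves:
    - [[-0.0015,-0.001,0.02],0]
    - [[0,0,0.02],0]
    - [[0,0,0.02],0]
    - [[0,0,0.012],0]
    - [[0,0,0.008],0]

```text
time_s: 12.8
tcp_pos: [0.4825, 0.2437, 0.0282]
ee_rot: [[0.959, -0.283, 0.003], [-0.283, -0.959, 0.002], [0.002, -0.002, -1.0]]
wrist_force: [0.0, 0.6, -3.4]
gripper_width: 0.521
gripper_force: 30.0
```

Request:
apply_moves:
  moves:
    - [[0,0,0.004],0]
    - [[0,0,0.002],0]
    - [[0,0,0.001],0]
    - [[0,0,0.001],0]
    - [[0,0,0],0]

```text
time_s: 13.22
tcp_pos: [0.4818, 0.2433, 0.0198]
ee_rot: [[0.959, -0.283, 0.001], [-0.283, -0.959, 0.001], [0.001, -0.001, -1.0]]
wrist_force: [-0.4, 0.6, -4.7]
gripper_width: 0.525
gripper_force: 30.0
```

Request:
apply_moves:
  moves:
    - [[0,0,0.0007],0]
    - [[0,0,0],0]
    - [[0,0,0],0]

```text
time_s: 13.47
tcp_pos: [0.4818, 0.2433, 0.0192]
ee_rot: [[0.959, -0.283, 0.001], [-0.283, -0.959, 0.001], [0.001, -0.001, -1.0]]
wrist_force: [-1.0, 0.1, 2.5]
gripper_width: 0.524
gripper_force: 30.0
```

Request:
apply_moves:
  moves:
    - [[0,0,0],0]
    - [[0,0,0],0]
    - [[0,0,0],0]
    - [[0,0,0],0]
    - [[0,0,0],0]
  hand: 0.08

```text
time_s: 13.88
tcp_pos: [0.4814, 0.243, 0.0184]
ee_rot: [[0.959, -0.283, 0.0], [-0.283, -0.959, 0.0], [0.0, -0.0, -1.0]]
wrist_force: [0.5, -1.1, 1.5]
gripper_width: 0.82
gripper_force: 0.0
```

Request:
apply_moves:
  moves:
    - [[0,0,-0.005],0]
    - [[0,0,-0.03],0]
    - [[0,0,-0.04],0]
    - [[0,0,-0.04],0]
    - [[0,0,-0.04],0]

```text
time_s: 14.3
tcp_pos: [0.481, 0.2426, 0.1754]
ee_rot: [[0.959, -0.283, -0.0], [-0.283, -0.959, -0.0], [-0.0, 0.0, -1.0]]
wrist_force: [1.0, 1.3, -0.4]
gripper_width: 0.921
gripper_force: 0.0
```

Request:
apply_moves:
  moves:
    - [[0,0,-0.04],0]
    - [[0,0,-0.04],0]
    - [[0,0,0],0]
    - [[0,0,0],0]

```text
time_s: 14.63
tcp_pos: [0.4823, 0.2437, 0.2568]
ee_rot: [[0.959, -0.283, 0.005], [-0.283, -0.959, 0.005], [0.004, -0.006, -1.0]]
wrist_force: [0.1, -0.4, -2.0]
gripper_width: 0.918
gripper_force: 0.0
```

Run:
```python
from h import *
p=shot("wrist","w6.png");s=r.sense();print(np.round(s["tcp_pos"],4),np.round(s["ee_rot"],3).tolist())
q=fit(p,"power_pack",[.482,.243,-.28],.004); print("pack",np.round(q,4))
print("red",np.round(fit(p,"red_cradle",[.4753,.2442,-.28],0,color(p,"red")),4))
print("wedge",[ (d["confidence"],onz(p,np.array(d["at"])*[640,400],.004).round(4)) for d in models.place_of(p,"wedge")])
```

```text
[0.4812 0.243  0.2543] [[0.959, -0.284, 0.001], [-0.284, -0.959, 0.002], [0.001, -0.002, -1.0]]
pack [  0.4816   0.245  -17.3697   0.9689]
red [  0.4742   0.2445 -16.3772   0.6695]
wedge [(0.75, array([0.618 , 0.1328, 0.004 ]))]
```

View pics/w6.png

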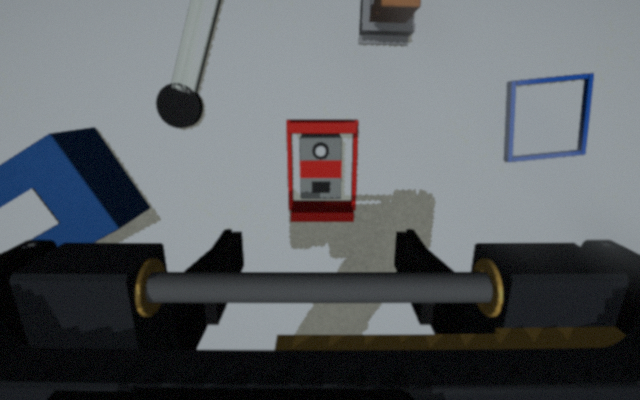

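Request:
apply_moves:
  moves:
    - [[0.0103,0.0358,0],0]
    - [[0.0103,0.0358,0],0]
    - [[0.0103,0.0358,0],0]
    - [[0.0103,0.0358,0],0]
    - [[0.0103,0.0358,0],0]

```text
time_s: 15.2
tcp_pos: [0.4789, 0.0548, 0.2517]
ee_rot: [[0.959, -0.283, -0.003], [-0.283, -0.959, -0.002], [-0.003, 0.002, -1.0]]
wrist_force: [-0.5, -0.4, -0.3]
gripper_width: 0.922
gripper_force: 0.0
```

Request:
apply_moves:
  moves:
    - [[0.0103,0.0358,0],0]
    - [[0.0103,0.0358,0],0]
    - [[0.0103,0.0358,0],0]
    - [[0,0,0],0]
    - [[0,0,0],0]
  hand: 0.087

```text
time_s: 15.62
tcp_pos: [0.4782, -0.057, 0.2517]
ee_rot: [[0.958, -0.287, -0.004], [-0.287, -0.958, -0.001], [-0.003, 0.002, -1.0]]
wrist_force: [-0.1, 0.7, -0.6]
gripper_width: 0.995
gripper_force: 0.0
```

Run:
```python
from h import *
p=shot("wrist","w7.png")
print("blue",np.round(fit(p,"blue_cradle",[.457,-.033,-.15],0,color(p,"blue"),yaws=(0,-.2,.2)),4))
```

```text
blue [  0.4543  -0.0319 -10.3354   0.6847]
```

Request:
apply_moves:
  moves:
    - [[0.0103,0.0358,0],0]
    - [[0.0103,0.0358,0],0]
    - [[0.0103,0.0358,0],0]
    - [[0.0103,0.0358,0],0]
    - [[0.0103,0.0358,0],0]

```text
time_s: 16.08
tcp_pos: [0.4781, -0.2414, 0.2526]
ee_rot: [[0.96, -0.281, -0.001], [-0.281, -0.96, 0.0], [-0.001, -0.0, -1.0]]
wrist_force: [1.4, -0.2, -0.2]
gripper_width: 1.004
gripper_force: 0.0
```

Request:
apply_moves:
  moves:
    - [[0.0103,0.0358,0],0]
    - [[0,0,0],0]
    - [[0,0,0],0]
    - [[0,0,0],0]

```text
time_s: 16.42
tcp_pos: [0.4777, -0.2775, 0.2524]
ee_rot: [[0.959, -0.282, -0.002], [-0.282, -0.959, 0.001], [-0.002, -0.0, -1.0]]
wrist_force: [0.3, 0.3, -0.2]
gripper_width: 0.999
gripper_force: 0.0
```

Run:
```python
from h import *
p=shot("wrist","w8.png");s=r.sense();print(np.round(s["tcp_pos"],4),np.round(s["ee_rot"],3).tolist())
q=fit(p,"eyepiece",[.478,-.278,0],.004); print("eye",np.round(q,4))
print("green",np.round(fit(p,"green_cradle",[.478,-.278,0],0,color(p,"green"),yaws=(0,-.3,.3)),4))
print("tool",totool(np.array([q[0],q[1],.25])-s["tcp_pos"]))
```

```text
[ 0.4778 -0.2771  0.2528] [[0.96, -0.282, -0.001], [-0.282, -0.96, 0.001], [-0.001, -0.0, -1.0]]
eye [ 0.4772 -0.2824  7.703   0.9758]
green [ 0.4764 -0.2804 -5.1915  0.6211]
tool [0.0009 0.0052 0.0028]
```

View pics/w8.png

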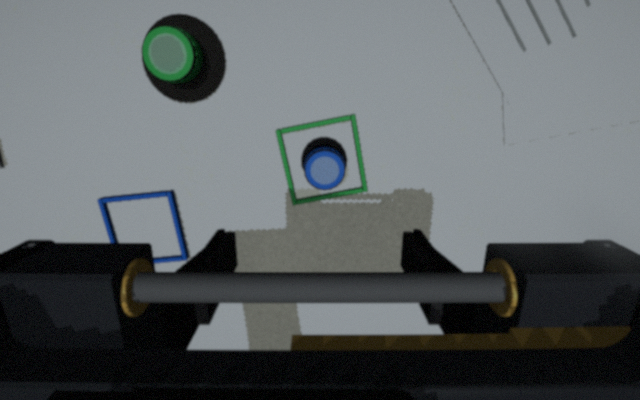

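Request:
apply_moves:
  moves:
    - [[0.0009,0.0052,0.035],0]
    - [[0,0,0.04],0]
    - [[0,0,0.04],0]
    - [[0,0,0.035],0]
    - [[0,0,0.03],0]

```text
time_s: 16.93
tcp_pos: [0.4764, -0.2819, 0.0714]
ee_rot: [[0.96, -0.281, -0.001], [-0.281, -0.96, 0.001], [-0.001, -0.0, -1.0]]
wrist_force: [-0.3, 0.7, 0.1]
gripper_width: 0.999
gripper_force: 0.0
```

Request:
apply_moves:
  moves:
    - [[0,0,0.025],0]
    - [[0,0,0.015],0]
    - [[0,0,0.007],0]
    - [[0,0,0],0]
    - [[0,0,0],0]

```text
time_s: 17.35
tcp_pos: [0.4778, -0.2833, 0.0271]
ee_rot: [[0.959, -0.282, 0.001], [-0.282, -0.959, -0.001], [0.001, 0.0, -1.0]]
wrist_force: [-0.2, 0.4, 0.2]
gripper_width: 0.997
gripper_force: 0.0
```

Request:
apply_moves:
  moves:
    - [[0,0,0],0]
    - [[0,0,0],0]
    - [[0,0,0],0]
    - [[0,0,0],0]
    - [[0,0,0],0]
  hand: 0.03

```text
time_s: 17.77
tcp_pos: [0.4771, -0.2839, 0.0269]
ee_rot: [[0.959, -0.284, 0.001], [-0.284, -0.959, -0.0], [0.001, -0.0, -1.0]]
wrist_force: [0.6, 0.1, -0.1]
gripper_width: 0.706
gripper_force: 0.0
```

Request:
apply_moves:
  moves:
    - [[0,0,0],0]
    - [[0,0,0],0]
    - [[0,0,0],0]
    - [[0,0,0],0]
    - [[0,0,0],0]

```text
time_s: 18.18
tcp_pos: [0.4769, -0.2838, 0.0264]
ee_rot: [[0.959, -0.284, -0.0], [-0.284, -0.959, 0.0], [-0.0, -0.0, -1.0]]
wrist_force: [-0.0, -0.1, 1.6]
gripper_width: 0.496
gripper_force: 30.0
```

Request:
apply_moves:
  moves:
    - [[0,0,-0.005],0]
    - [[0,0,-0.015],0]
    - [[0,0,-0.03],0]
    - [[0,0,-0.03],0]
    - [[0,0,-0.02],0]

```text
time_s: 18.6
tcp_pos: [0.4774, -0.2841, 0.1287]
ee_rot: [[0.959, -0.283, 0.002], [-0.283, -0.959, -0.001], [0.002, 0.0, -1.0]]
wrist_force: [0.9, -0.6, -2.5]
gripper_width: 0.497
gripper_force: 30.0
```

Request:
apply_moves:
  moves:
    - [[-0.0132,-0.0336,0],0]
    - [[-0.0132,-0.0336,0],0]
    - [[-0.0132,-0.0336,0],0]
    - [[-0.0132,-0.0336,0],0]
    - [[-0.0132,-0.0336,0],0]

```text
time_s: 19.02
tcp_pos: [0.4602, -0.1026, 0.1262]
ee_rot: [[0.959, -0.284, -0.001], [-0.284, -0.959, 0.0], [-0.001, -0.0, -1.0]]
wrist_force: [0.9, 0.0, -1.6]
gripper_width: 0.502
gripper_force: 30.0
```

Request:
apply_moves:
  moves:
    - [[-0.0132,-0.0336,0],0]
    - [[-0.0132,-0.0336,0],0]
    - [[0,0,0],0]
    - [[0,0,0.02],0]
    - [[0,0,0.03],0]

```text
time_s: 19.43
tcp_pos: [0.4575, -0.0306, 0.0784]
ee_rot: [[0.96, -0.281, 0.008], [-0.281, -0.96, 0.002], [0.007, -0.004, -1.0]]
wrist_force: [1.1, 1.2, -2.5]
gripper_width: 0.494
gripper_force: 30.0
```

Request:
apply_moves:
  moves:
    - [[0,0,0.025],0]
    - [[0,0,0.015],0]
    - [[0,0,0.005],0]
    - [[0,0,0.002],0]
    - [[0,0,0],0]

```text
time_s: 19.85
tcp_pos: [0.4553, -0.0322, 0.0295]
ee_rot: [[0.959, -0.283, 0.0], [-0.283, -0.959, -0.0], [0.0, 0.0, -1.0]]
wrist_force: [-0.4, -0.1, -3.5]
gripper_width: 0.496
gripper_force: 30.0
```

Request:
apply_moves:
  moves:
    - [[0,0,0.001],0]
    - [[0,0,0.001],0]
    - [[0,0,0.0005],0]
    - [[0,0,0.0],0]
    - [[0,0,0],0]

```text
time_s: 20.27
tcp_pos: [0.4552, -0.0321, 0.0273]
ee_rot: [[0.959, -0.284, 0.001], [-0.284, -0.959, 0.0], [0.001, -0.0, -1.0]]
wrist_force: [0.2, 0.3, -2.1]
gripper_width: 0.499
gripper_force: 30.0
```

Request:
apply_moves:
  moves:
    - [[0,0,0.0008],0]
    - [[0,0,0],0]
    - [[0,0,0],0]

```text
time_s: 20.52
tcp_pos: [0.4553, -0.032, 0.0264]
ee_rot: [[0.959, -0.283, 0.001], [-0.283, -0.959, 0.0], [0.001, -0.0, -1.0]]
wrist_force: [-0.3, -0.3, 0.9]
gripper_width: 0.498
gripper_force: 30.0
```

Request:
apply_moves:
  moves:
    - [[0,0,0],0]
    - [[0,0,0],0]
    - [[0,0,0],0]
    - [[0,0,0],0]
    - [[0,0,0],0]
  hand: 0.087

```text
time_s: 20.93
tcp_pos: [0.4551, -0.0321, 0.0261]
ee_rot: [[0.959, -0.283, 0.0], [-0.283, -0.959, -0.0], [0.0, -0.0, -1.0]]
wrist_force: [0.4, 0.7, -0.0]
gripper_width: 0.793
gripper_force: 0.0
```

Request:
apply_moves:
  moves:
    - [[0,0,-0.005],0]
    - [[0,0,-0.03],0]
    - [[0,0,-0.04],0]
    - [[0,0,-0.04],0]
    - [[0,0,-0.04],0]

```text
time_s: 21.35
tcp_pos: [0.4544, -0.0323, 0.1832]
ee_rot: [[0.959, -0.283, -0.0], [-0.283, -0.959, -0.0], [-0.0, 0.0, -1.0]]
wrist_force: [1.3, 0.4, -0.5]
gripper_width: 0.991
gripper_force: 0.0
```

Request:
apply_moves:
  moves:
    - [[0.0349,0.0118,-0.013],0]
    - [[0.0349,0.0118,-0.013],0]
    - [[0.0349,0.0118,-0.013],0]
    - [[0.0349,0.0118,-0.013],0]
    - [[0.0349,0.0118,-0.013],0]

```text
time_s: 21.77
tcp_pos: [0.6065, -0.1393, 0.2473]
ee_rot: [[0.959, -0.284, 0.001], [-0.284, -0.959, 0.0], [0.0, -0.0, -1.0]]
wrist_force: [0.8, 0.7, 0.5]
gripper_width: 0.999
gripper_force: 0.0
```

Request:
apply_moves:
  moves:
    - [[0.0349,0.0118,-0.007],0]
    - [[0,0,0],0]
    - [[0,0,0],0]
    - [[0,0,0],0]

```text
time_s: 22.1
tcp_pos: [0.6348, -0.1592, 0.2523]
ee_rot: [[0.959, -0.284, -0.002], [-0.284, -0.959, 0.001], [-0.002, 0.0, -1.0]]
wrist_force: [0.5, 0.2, 1.2]
gripper_width: 0.997
gripper_force: 0.0
```

Run:
```python
from h import *
p=shot("wrist","w9.png");s=r.sense();print(np.round(s["tcp_pos"],4),np.round(s["ee_rot"],3).tolist())
q=fit(p,"lens",[.636,-.159,0],.003); print("lens",np.round(q,4)); print("tool",totool(np.array([q[0],q[1],.25])-s["tcp_pos"]))
p=shot("scene"); print("eye",np.round(fit(p,"eyepiece",[.455,-.032,0],.004),4))
```

```text
[ 0.6346 -0.1589  0.2527] [[0.959, -0.283, -0.002], [-0.283, -0.959, 0.0], [-0.002, 0.0, -1.0]]
lens [ 0.6371 -0.1588  3.5238  0.9621]
tool [ 0.0024 -0.0007  0.0027]
eye [ 0.4563 -0.0327  5.5643  0.8929]
```

Request:
apply_moves:
  moves:
    - [[0.0022,-0.0007,0.04],0]
    - [[0,0,0.04],0]
    - [[0,0,0.04],0]
    - [[0,0,0.04],0]
    - [[0,0,0.035],0]

```text
time_s: 22.72
tcp_pos: [0.6367, -0.1585, 0.0565]
ee_rot: [[0.959, -0.283, -0.001], [-0.283, -0.959, 0.0], [-0.001, -0.0, -1.0]]
wrist_force: [0.7, 0.4, -0.1]
gripper_width: 1.003
gripper_force: 0.0
```

Request:
apply_moves:
  moves:
    - [[0,0,0.022],0]
    - [[0,0,0.012],0]
    - [[0,0,0.007],0]
    - [[0,0,0],0]
    - [[0,0,0],0]

```text
time_s: 23.13
tcp_pos: [0.6392, -0.1592, 0.0187]
ee_rot: [[0.959, -0.283, 0.003], [-0.283, -0.959, -0.0], [0.003, -0.0, -1.0]]
wrist_force: [0.2, -0.2, -0.1]
gripper_width: 1.001
gripper_force: 0.0
```

Request:
apply_moves:
  moves:
    - [[0,0,0],0]
    - [[0,0,0],0]
    - [[0,0,0],0]
    - [[0,0,0],0]
    - [[0,0,0],0]
  hand: 0.04

```text
time_s: 23.55
tcp_pos: [0.6382, -0.1594, 0.0176]
ee_rot: [[0.959, -0.284, 0.001], [-0.284, -0.959, 0.0], [0.001, -0.0, -1.0]]
wrist_force: [-0.1, 0.6, 0.1]
gripper_width: 0.71
gripper_force: 0.0
```

Request:
apply_moves:
  moves:
    - [[0,0,0],0]
    - [[0,0,0],0]
    - [[0,0,0],0]
    - [[0,0,0],0]
    - [[0,0,0],0]

```text
time_s: 23.97
tcp_pos: [0.6381, -0.1594, 0.0174]
ee_rot: [[0.959, -0.283, 0.0], [-0.283, -0.959, -0.0], [0.0, 0.0, -1.0]]
wrist_force: [-1.6, 0.1, 2.9]
gripper_width: 0.638
gripper_force: 30.0
```

Request:
apply_moves:
  moves:
    - [[0,0,-0.005],0]
    - [[0,0,-0.015],0]
    - [[0,0,-0.03],0]
    - [[0,0,-0.03],0]
    - [[0,0,-0.02],0]

```text
time_s: 24.38
tcp_pos: [0.6389, -0.1594, 0.1195]
ee_rot: [[0.959, -0.283, 0.003], [-0.283, -0.959, -0.0], [0.003, -0.0, -1.0]]
wrist_force: [0.7, -0.4, -1.3]
gripper_width: 0.638
gripper_force: 30.0
```

Request:
apply_moves:
  moves:
    - [[-0.0201,0.027,0],0]
    - [[-0.0201,0.027,0],0]
    - [[-0.0201,0.027,0],0]
    - [[-0.0201,0.027,0],0]
    - [[-0.0201,0.027,0],0]

```text
time_s: 24.8
tcp_pos: [0.5017, -0.2607, 0.1168]
ee_rot: [[0.959, -0.283, -0.0], [-0.283, -0.959, 0.0], [-0.001, -0.0, -1.0]]
wrist_force: [-0.4, -0.4, -0.8]
gripper_width: 0.637
gripper_force: 30.0
```

Request:
apply_moves:
  moves:
    - [[-0.0201,0.027,0],0]
    - [[0,0,0],0]
    - [[0,0,0],0]
    - [[0,0,0.02],0]
    - [[0,0,0.03],0]

```text
time_s: 25.22
tcp_pos: [0.4802, -0.2812, 0.0697]
ee_rot: [[0.959, -0.282, 0.009], [-0.282, -0.959, -0.003], [0.01, 0.0, -1.0]]
wrist_force: [1.8, 0.1, -1.3]
gripper_width: 0.64
gripper_force: 30.0
```

Request:
apply_moves:
  moves:
    - [[0,0,0.025],0]
    - [[0,0,0.015],0]
    - [[0,0,0.005],0]
    - [[0,0,0.001],0]
    - [[0,0,0],0]

```text
time_s: 25.63
tcp_pos: [0.4776, -0.2803, 0.0214]
ee_rot: [[0.959, -0.282, 0.001], [-0.282, -0.959, -0.0], [0.001, 0.0, -1.0]]
wrist_force: [0.0, -0.1, 0.1]
gripper_width: 0.638
gripper_force: 30.0
```

Request:
apply_moves:
  moves:
    - [[0,0,0.001],0]
    - [[0,0,0.001],0]
    - [[0,0,0.001],0]
    - [[0,0,0.0],0]
    - [[0,0,0],0]

```text
time_s: 26.05
tcp_pos: [0.4766, -0.2805, 0.0185]
ee_rot: [[0.959, -0.284, 0.001], [-0.284, -0.959, -0.0], [0.001, -0.0, -1.0]]
wrist_force: [0.0, -0.2, -1.5]
gripper_width: 0.634
gripper_force: 30.0
```

Request:
apply_moves:
  moves:
    - [[0,0,0.0003],0]
    - [[0,0,0],0]
    - [[0,0,0],0]
    - [[0,0,0],0]
    - [[0,0,0],0]
  hand: 0.085

```text
time_s: 26.47
tcp_pos: [0.4765, -0.2805, 0.0179]
ee_rot: [[0.959, -0.283, 0.0], [-0.283, -0.959, -0.0], [0.0, 0.0, -1.0]]
wrist_force: [-0.5, -0.3, 0.2]
gripper_width: 0.919
gripper_force: 0.0
```

Request:
apply_moves:
  moves:
    - [[0,0,-0.005],0]
    - [[0,0,-0.03],0]
    - [[0,0,-0.04],0]
    - [[0,0,-0.04],0]
    - [[0,0,-0.04],0]

```text
time_s: 26.88
tcp_pos: [0.476, -0.2804, 0.1748]
ee_rot: [[0.959, -0.283, -0.0], [-0.283, -0.959, -0.0], [-0.0, 0.0, -1.0]]
wrist_force: [0.9, -0.9, -0.3]
gripper_width: 0.977
gripper_force: 0.0
```

Request:
apply_moves:
  moves:
    - [[0.0015,-0.0385,-0.012],0]
    - [[0.0015,-0.0385,-0.012],0]
    - [[0.0015,-0.0385,-0.012],0]
    - [[0.0015,-0.0385,-0.012],0]
    - [[0.0015,-0.0385,-0.012],0]

```text
time_s: 27.3
tcp_pos: [0.5381, -0.0964, 0.2341]
ee_rot: [[0.959, -0.284, 0.001], [-0.284, -0.959, 0.0], [0.001, -0.0, -1.0]]
wrist_force: [1.9, -0.5, -0.4]
gripper_width: 0.976
gripper_force: 0.0
```

Request:
apply_moves:
  moves:
    - [[0.0015,-0.039,0],0]
    - [[0.0015,-0.039,0],0]
    - [[0.0015,-0.039,0],0]
    - [[0.0015,-0.039,0],0]
    - [[0.0015,-0.039,0],0]

```text
time_s: 27.72
tcp_pos: [0.6007, 0.0888, 0.2334]
ee_rot: [[0.959, -0.283, 0.001], [-0.283, -0.959, 0.0], [0.0, -0.0, -1.0]]
wrist_force: [0.2, -0.5, -0.6]
gripper_width: 0.976
gripper_force: 0.0
```

Request:
apply_moves:
  moves:
    - [[0.0015,-0.039,0],0]
    - [[0,0,0],0]
    - [[0,0,0],0]
    - [[0,0,0],0]

```text
time_s: 28.05
tcp_pos: [0.6128, 0.1239, 0.2327]
ee_rot: [[0.959, -0.283, -0.001], [-0.283, -0.959, -0.0], [-0.0, 0.0, -1.0]]
wrist_force: [0.3, 0.0, -0.3]
gripper_width: 0.979
gripper_force: 0.0
```

Run:
```python
from h import *
p=shot("wrist","w10.png");s=r.sense();print(np.round(s["tcp_pos"],4),np.round(s["ee_rot"],3).tolist())
print("wedge",[ (d["confidence"],onz(p,np.array(d["at"])*[640,400],.004).round(4)) for d in models.place_of(p,"wedge")])
h=cv2.cvtColor(p["frame"],cv2.COLOR_BGR2HSV); m=(h[...,0]>5)&(h[...,0]<22)&(h[...,1]>110)&(h[...,2]>90)
u=pix(p,[.615,.13,.08])[0].astype(int);print(u)
k=np.zeros_like(m);k[max(0,u[1]-60):u[1]+60,u[0]-60:u[0]+60]=1;m&=k
M["wtop"]=[box(-10,10,-18,18,79.5,80)]
print("wtop",np.round(fit(p,"wtop",[.615,.13,-.28],.004,m),4),m.sum())
im=p["frame"].copy(); y,x=np.clip(u[1]-60,0,280),u[0]-80
cv2.imwrite("pics/c2.png",cv2.resize(im[y:y+120,x:x+160],(640,480),interpolation=cv2.INTER_CUBIC))
p=shot("scene","s2.png")
for t,q in dict(power_pack=[.482,.243,-.28],eyepiece=[.455,-.032,0],lens=[.476,-.28,0]).items(): print(t,np.round(fit(p,t,q,.004),4))
```

```text
[0.6128 0.1232 0.2329] [[0.959, -0.284, -0.0], [-0.284, -0.959, -0.0], [-0.0, 0.0, -1.0]]
wedge [(0.66, array([0.6191, 0.1308, 0.004 ]))]
[312 178]
wtop [  0.6196   0.1276 -16.5607   0.7444] 785
power_pack [  0.4791   0.2451 -23.5963   0.6122]Traceback (most recent call last):
  File "<stdin>", line 12, in <module>
    return _wrapfunc(a, 'round', decimals=decimals, out=out)
    return _wrapit(obj, method, *args, **kwds)
    result = getattr(arr, method)(*args, **kwds)
TypeError: unsupported operand type(s) for *: 'NoneType' and 'float'
```

View pics/c2.png

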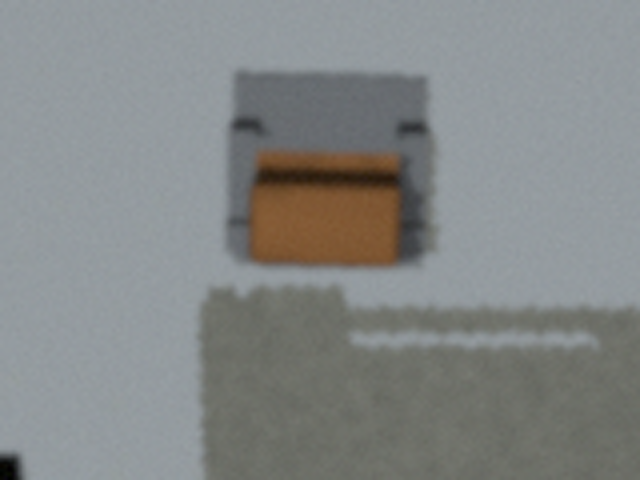

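View pics/s2.png

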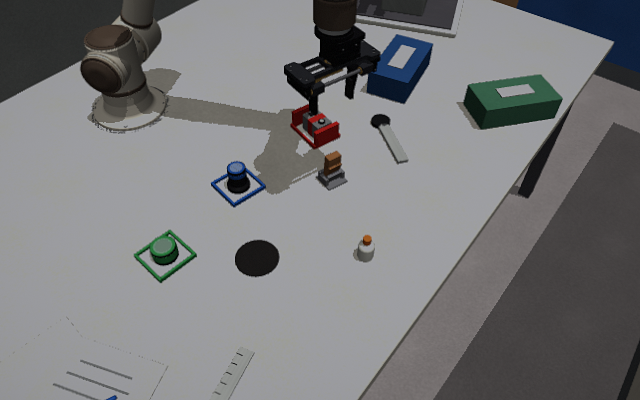

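Run:
```python
from h import *
p=shot("wrist");s=r.sense();print(np.round(s["tcp_pos"],4))
for uv in ([294.5,163.9],[332,163.9],[294.5,184.2],[332,184.2]): print(onz(p,uv,.084).round(4))
q=onz(p,[313.2,174.1],.084);print(q,totool(q-s["tcp_pos"]))
```

```text
[0.6131 0.1228 0.2332]
[0.6344 0.141  0.084 ]
[0.6243 0.1073 0.084 ]
[0.6157 0.147  0.084 ]
[0.6054 0.1127 0.084 ]
[0.62000412 0.12705714 0.084     ] [ 0.0054 -0.006   0.1492]
```

Request:
apply_moves:
  moves:
    - [[0.0054,-0.006,0.035],0]
    - [[0,0,0.035],0]
    - [[0,0,0.035],0]
    - [[0,0,0.03],0]
    - [[0,0,0.02],0]

```text
time_s: 28.77
tcp_pos: [0.6183, 0.1268, 0.0745]
ee_rot: [[0.959, -0.285, -0.004], [-0.285, -0.959, -0.001], [-0.004, 0.003, -1.0]]
wrist_force: [-0.3, -0.4, -1.2]
gripper_width: 0.973
gripper_force: 0.0
```

Request:
apply_moves:
  moves:
    - [[0,0,0.015],0]
    - [[0,0,0.005],0]
    - [[0,0,0],0]
    - [[0,0,0],0]
    - [[0,0,0],0]

```text
time_s: 29.18
tcp_pos: [0.6211, 0.1283, 0.0594]
ee_rot: [[0.959, -0.283, 0.003], [-0.283, -0.959, 0.001], [0.002, -0.002, -1.0]]
wrist_force: [1.0, 0.2, 0.5]
gripper_width: 0.977
gripper_force: 0.0
```

Request:
apply_moves:
  moves:
    - [[0,0,0],0]
    - [[0,0,0],0]
    - [[0,0,0],0]
    - [[0,0,0],0]
    - [[0,0,0],0]
  hand: 0.02

```text
time_s: 29.6
tcp_pos: [0.6201, 0.1282, 0.058]
ee_rot: [[0.959, -0.283, 0.0], [-0.283, -0.959, 0.0], [0.0, -0.0, -1.0]]
wrist_force: [0.8, -0.3, 0.4]
gripper_width: 0.681
gripper_force: 0.0
```

Request:
apply_moves:
  moves:
    - [[0,0,0],0]
    - [[0,0,0],0]
    - [[0,0,0],0]
    - [[0,0,0],0]
    - [[0,0,0],0]

```text
time_s: 30.02
tcp_pos: [0.62, 0.1281, 0.0577]
ee_rot: [[0.959, -0.284, -0.0], [-0.284, -0.959, -0.0], [-0.0, 0.0, -1.0]]
wrist_force: [-0.1, -0.1, -0.5]
gripper_width: 0.412
gripper_force: 30.0
```

Request:
apply_moves:
  moves:
    - [[0,0,0],0]
    - [[0,0,0],0]
    - [[0,0,0],0]
    - [[0,0,0],0]
    - [[0,0,0],0]

```text
time_s: 30.43
tcp_pos: [0.62, 0.1281, 0.0577]
ee_rot: [[0.959, -0.284, -0.0], [-0.284, -0.959, -0.0], [-0.0, 0.0, -1.0]]
wrist_force: [0.3, 0.2, 0.0]
gripper_width: 0.41
gripper_force: 30.0
```

Request:
apply_moves:
  moves:
    - [[0,0,-0.01],0]
    - [[0,0,-0.02],0]
    - [[0,0,-0.03],0]
    - [[0,0,-0.03],0]
    - [[0,0,-0.03],0]

```text
time_s: 30.85
tcp_pos: [0.6199, 0.1279, 0.1797]
ee_rot: [[0.959, -0.283, -0.0], [-0.283, -0.959, -0.0], [0.0, 0.0, -1.0]]
wrist_force: [1.0, 0.8, -1.0]
gripper_width: 0.412
gripper_force: 30.0
```

Request:
apply_moves:
  moves:
    - [[-0.034,-0.0117,0],0]
    - [[-0.034,-0.0117,0],0]
    - [[-0.034,-0.0117,0],0]
    - [[-0.034,-0.0117,0],0]
    - [[-0.034,-0.0117,0],0]

```text
time_s: 31.27
tcp_pos: [0.4723, 0.2329, 0.1787]
ee_rot: [[0.959, -0.284, 0.001], [-0.284, -0.959, 0.001], [0.001, -0.001, -1.0]]
wrist_force: [0.3, 0.1, -0.1]
gripper_width: 0.41
gripper_force: 30.0
```

Request:
apply_moves:
  moves:
    - [[-0.0346,-0.0118,0],0]
    - [[0,0,0],0]
    - [[0,0,0.02],0]
    - [[0,0,0.02],0]
    - [[0,0,0.01],0]

```text
time_s: 31.68
tcp_pos: [0.4428, 0.253, 0.1267]
ee_rot: [[0.959, -0.283, -0.002], [-0.283, -0.959, -0.001], [-0.001, 0.002, -1.0]]
wrist_force: [-0.7, 0.2, -0.5]
gripper_width: 0.411
gripper_force: 30.0
```

Request:
apply_moves:
  moves:
    - [[0,0,0],0]
    - [[0,0,0],0]
    - [[0,0,0],0]

```text
time_s: 31.93
tcp_pos: [0.4447, 0.2539, 0.1288]
ee_rot: [[0.959, -0.284, 0.002], [-0.284, -0.959, 0.001], [0.001, -0.001, -1.0]]
wrist_force: [0.1, -0.6, -0.0]
gripper_width: 0.411
gripper_force: 30.0
```

Run:
```python
from h import *
p=shot("wrist","w11.png");s=r.sense();print(np.round(s["tcp_pos"],4),np.round(s["ee_rot"],3).tolist())
q=fit(p,"power_pack",[.482,.243,-.28],.004); print("pack",np.round(q,4))
print("red",np.round(fit(p,"red_cradle",[.475,.2443,-.286],0,color(p,"red")),4))
```

```text
[0.4447 0.2539 0.129 ] [[0.959, -0.284, 0.002], [-0.284, -0.959, 0.001], [0.001, -0.002, -1.0]]
pack [  0.4817   0.2446 -16.5015   0.9709]
red [  0.4753   0.2442 -16.4213   0.5943]
```

View pics/w11.png

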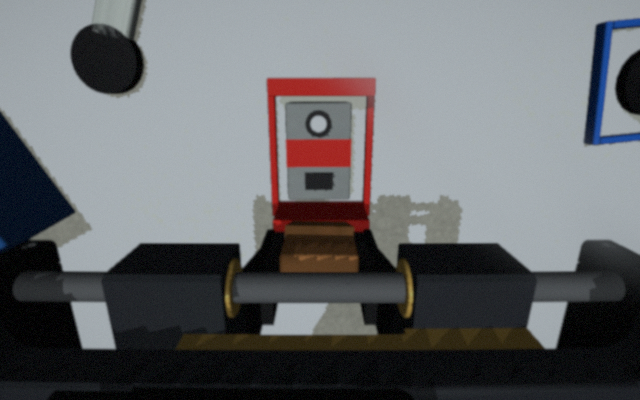

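Request:
apply_moves:
  moves:
    - [[0,0,0.008],0]
    - [[0,0,0.008],0]
    - [[0,0,0.006],0]
    - [[0,0,0.004],0]
    - [[0,0,0.004],0]

```text
time_s: 32.45
tcp_pos: [0.4473, 0.2534, 0.1021]
ee_rot: [[0.96, -0.279, 0.007], [-0.279, -0.96, -0.002], [0.007, 0.0, -1.0]]
wrist_force: [3.1, -11.4, 32.9]
gripper_width: 0.408
gripper_force: 30.0
```

Request:
apply_moves:
  moves:
    - [[0,0,0.003],0]
    - [[0,0,0.003],0]
    - [[0,0,0.0],0]
    - [[0,0,0],0]
    - [[0,0,0],0]

```text
time_s: 32.87
tcp_pos: [0.4495, 0.2531, 0.0985]
ee_rot: [[0.96, -0.278, 0.011], [-0.278, -0.96, -0.0], [0.011, -0.003, -1.0]]
wrist_force: [6.0, -13.4, 31.3]
gripper_width: 0.412
gripper_force: 30.0
```

Request:
apply_moves:
  moves:
    - [[0,0,-0.01],0]
    - [[0,0,-0.015],0]
    - [[0,0,-0.02],0]
    - [[0,0,-0.015],0]
    - [[0,0,0],0]

```text
time_s: 33.28
tcp_pos: [0.4452, 0.2547, 0.1542]
ee_rot: [[0.959, -0.283, 0.004], [-0.283, -0.959, 0.004], [0.003, -0.005, -1.0]]
wrist_force: [-0.3, 0.3, 0.5]
gripper_width: 0.41
gripper_force: 30.0
```

Request:
apply_moves:
  moves:
    - [[0,0,0],0]
    - [[0,0,0],0]
    - [[0,0,0],0]
    - [[0,0,0],0]

```text
time_s: 33.62
tcp_pos: [0.4433, 0.2531, 0.1505]
ee_rot: [[0.959, -0.284, -0.002], [-0.284, -0.959, -0.002], [-0.001, 0.002, -1.0]]
wrist_force: [-0.5, 0.3, -0.7]
gripper_width: 0.412
gripper_force: 30.0
```

Run:
```python
from h import *
s=r.sense();print(np.round(s["tcp_pos"],4),np.round(s["ee_rot"],3).tolist(),np.round(s["wrist_force"],1),s["gripper_width"])
T=s["tcp_pos"]
p=shot("wrist","w12.png");print("pack",np.round(fit(p,"power_pack",[.482,.243,-.28],.004),4)); print("red",np.round(fit(p,"red_cradle",[.475,.2443,-.286],0,color(p,"red")),4))
a=p["frame"][60:350,220:420]
S=shot("scene","s3.png"); u=pix(S,T)[0].astype(int); b=S["frame"][u[1]-40:u[1]+60,u[0]-50:u[0]+50]
t=shot("top","t3.png"); u=pix(t,T)[0].astype(int); c=t["frame"][u[1]-40:u[1]+40,u[0]-40:u[0]+40]
f=lambda i,w:cv2.resize(i,(w,560),interpolation=cv2.INTER_CUBIC)
cv2.imwrite("pics/c3.png",np.hstack([f(a,386),f(b,410)]))
```

```text
[0.4433 0.2531 0.1505] [[0.959, -0.284, -0.002], [-0.284, -0.959, -0.002], [-0.001, 0.002, -1.0]] [-0.5  0.3 -0.7] 0.4119185836982473
pack [  0.4819   0.2443 -16.4035   0.9775]
red [  0.4752   0.2442 -16.6009   0.6656]
```

View pics/c3.png

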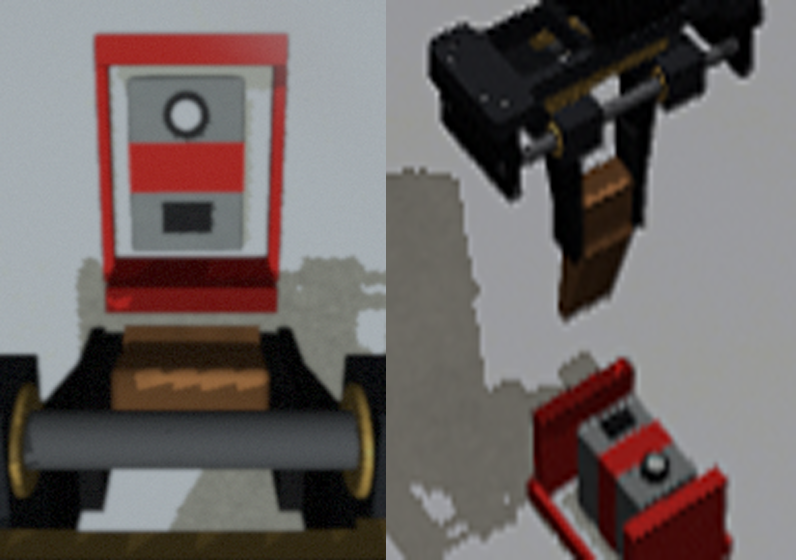

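```bash
cat > wt.py <<'E'
from h import *
from scipy.optimize import least_squares
from scipy.spatial.transform import Rotation as Ro
s=r.sense();T=np.array(s["tcp_pos"]);R0=np.array(s["ee_rot"])
p=shot("wrist")
P=np.array([[14.,-18,53],[14,18,53],[10,-18,53],[10,18,53],[10,-18,80],[10,18,80]])/1e3
def X(q): # wedge frame: x=tool x, y=-tool y, z=-tool z ; pitch about y at (0,0,.073)
    W=R0@np.diag([1,-1,-1])@Ro.from_euler("YXZ",[q[2],q[4],q[5]]).as_matrix()
    c=T-R0[:,2]*.0187+R0[:,0]*q[0]+R0[:,1]*q[3]
    return c+(P-[0,0,.073+q[1]])@W.T
ob=np.array([[353.7,228.8],[284.8,228.8],[357,239],[283,239],[359,250.6],[278,250.6]])
print(pix(p,X(np.zeros(6))).round(1).tolist())
o=least_squares(lambda q:(pix(p,X(q))-ob).ravel(),np.zeros(6));print(o.x.round(4),np.abs(o.fun).max())
f=lambda q:(pix(p,X([q[0],q[1],q[2],q[3],0,0]))-ob).ravel()
o=least_squares(f,np.zeros(4));print(o.x.round(4),np.abs(o.fun).max(),o.fun.round(1))
W=X([*o.x,0,0])
E
python3 wt.py
```

```text
[[355.3, 222.9], [285.9, 223.0], [355.1, 230.0], [286.1, 230.1], [361.3, 253.5], [280.5, 253.5]]
[ 0.0006 -0.0058  0.212  -0.0008 -0.0224  0.0045] 2.2442350327534086
[ 0.0006 -0.0058  0.212  -0.0007] 2.734102643858648 [ 0.6  1.2 -0.8  1.3 -2.7 -1.3  1.1 -1.2  1.8 -0.1 -0.3  0. ]
```

Run:
```python
import cv2,numpy as np
for n in("w11","w12"):
    a=cv2.imread(f"pics/{n}.png"); print(n,[(y,int(v)) for y,v in zip(range(214,276,1),a[214:276,300:340,2].mean(1))])
```

```text
w11 [(214, 48), (215, 49), (216, 49), (217, 49), (218, 50), (219, 59), (220, 66), (221, 56), (222, 39), (223, 31), (224, 33), (225, 47), (226, 66), (227, 79), (228, 83), (229, 84), (230, 84), (231, 84), (232, 83), (233, 80), (234, 69), (235, 53), (236, 43), (237, 40), (238, 39), (239, 38), (240, 37), (241, 37), (242, 39), (243, 41), (244, 44), (245, 46), (246, 48), (247, 49), (248, 51), (249, 51), (250, 51), (251, 51), (252, 52), (253, 57), (254, 73), (255, 92), (256, 105), (257, 108), (258, 105), (259, 99), (260, 93), (261, 90), (262, 89), (263, 88), (264, 88), (265, 88), (266, 88), (267, 89), (268, 89), (269, 89), (270, 88), (271, 79), (272, 54), (273, 32), (274, 31), (275, 36)]
w12 [(214, 108), (215, 108), (216, 107), (217, 107), (218, 107), (219, 106), (220, 107), (221, 108), (222, 112), (223, 118), (224, 122), (225, 123), (226, 122), (227, 115), (228, 99), (229, 86), (230, 80), (231, 80), (232, 80), (233, 80), (234, 79), (235, 74), (236, 63), (237, 47), (238, 37), (239, 34), (240, 32), (241, 31), (242, 32), (243, 32), (244, 34), (245, 34), (246, 35), (247, 34), (248, 35), (249, 39), (250, 52), (251, 73), (252, 95), (253, 113), (254, 127), (255, 137), (256, 142), (257, 141), (258, 135), (259, 124), (260, 112), (261, 101), (262, 93), (263, 89), (264, 89), (265, 89), (266, 89), (267, 90), (268, 90), (269, 90), (270, 89), (271, 79), (272, 54), (273, 32), (274, 30), (275, 35)]
```

```bash
cat >> wt.py <<'E'
print("---")
g=lambda q:pix(p,X([*q,0,0,0]))[[0,2,4],1]
for n,ob in dict(w11=[225.4,234.8,254.2],w12=[228.3,236.7,251.3]).items():
    print(n,least_squares(lambda q:(g(q)-ob),np.zeros(3)).x.round(4), least_squares(lambda q:(g([q[0],q[1],0])-ob),np.zeros(2)).x.round(4),least_squares(lambda q:(g([q[0],0,q[1]])-ob),np.zeros(2)).x.round(4))
E
python3 wt.py | sed -n '/---/,$p'
```

```text
---
w11 [ 0.0094 -0.0353  0.1648] [-0.0086  0.0162] [-0.0011  0.0621]
w12 [ 0.0042 -0.0192  0.2029] [-0.029   0.0607] [-0.0007  0.1602]
```

Request:
apply_moves:
  moves:
    - [[0.014,0,0],0]
    - [[0,0,0.015],0]
    - [[0,0,0.015],0]
    - [[0,0,0.01],0]
    - [[0,0,0.005],0]

```text
time_s: 34.33
tcp_pos: [0.4565, 0.2489, 0.1052]
ee_rot: [[0.959, -0.284, -0.002], [-0.284, -0.959, -0.002], [-0.001, 0.002, -1.0]]
wrist_force: [-0.7, -0.8, 0.9]
gripper_width: 0.413
gripper_force: 30.0
```

Request:
apply_moves:
  moves:
    - [[0,0,0.004],0]
    - [[0,0,0.003],0]
    - [[0,0,0],0]
    - [[0,0,0],0]

```text
time_s: 34.67
tcp_pos: [0.4574, 0.2498, 0.1001]
ee_rot: [[0.959, -0.283, 0.001], [-0.283, -0.959, 0.0], [0.0, -0.001, -1.0]]
wrist_force: [0.2, 0.4, -1.2]
gripper_width: 0.416
gripper_force: 30.0
```

Still free. Go deeper in small steps.

Request:
apply_moves:
  moves:
    - [[0,0,0.003],0]
    - [[0,0,0.003],0]
    - [[0,0,0],0]
    - [[0,0,0],0]

```text
time_s: 35.0
tcp_pos: [0.4568, 0.2498, 0.0938]
ee_rot: [[0.959, -0.284, -0.0], [-0.284, -0.959, 0.0], [-0.001, -0.0, -1.0]]
wrist_force: [-2.8, 2.0, 2.0]
gripper_width: 0.409
gripper_force: 30.0
```

Request:
apply_moves:
  moves:
    - [[0,0,0.003],0]
    - [[0,0,0.003],0]
    - [[0,0,0],0]
    - [[0,0,0],0]

```text
time_s: 35.33
tcp_pos: [0.4569, 0.2498, 0.088]
ee_rot: [[0.959, -0.283, -0.0], [-0.283, -0.959, 0.0], [-0.0, -0.0, -1.0]]
wrist_force: [-4.5, 1.7, 3.9]
gripper_width: 0.415
gripper_force: 30.0
```

Request:
apply_moves:
  moves:
    - [[-0.003,0,0],0]
    - [[-0.003,0,0],0]
    - [[0,0,0],0]
    - [[0,0,0],0]

```text
time_s: 35.67
tcp_pos: [0.4527, 0.2512, 0.0881]
ee_rot: [[0.959, -0.283, 0.003], [-0.283, -0.959, 0.0], [0.002, -0.001, -1.0]]
wrist_force: [4.3, -2.3, 0.5]
gripper_width: 0.411
gripper_force: 30.0
```

Request:
apply_moves:
  moves:
    - [[-0.003,0,0],0]
    - [[-0.003,0,0],0]
    - [[0,0,0],0]
    - [[0,0,0],0]

```text
time_s: 36.0
tcp_pos: [0.4476, 0.2534, 0.0887]
ee_rot: [[0.959, -0.283, 0.004], [-0.283, -0.959, 0.001], [0.004, -0.002, -1.0]]
wrist_force: [3.9, -2.2, 2.0]
gripper_width: 0.41
gripper_force: 30.0
```

Request:
apply_moves:
  moves:
    - [[-0.002,0,0],0]
    - [[-0.002,0,0],0]
    - [[0,0,0],0]
    - [[0,0,0],0]

```text
time_s: 36.33
tcp_pos: [0.4442, 0.2548, 0.0889]
ee_rot: [[0.959, -0.282, 0.005], [-0.282, -0.959, 0.002], [0.004, -0.003, -1.0]]
wrist_force: [5.1, -1.9, 3.0]
gripper_width: 0.408
gripper_force: 30.0
```

Run:
```python
from h import *
s=r.sense();print(np.round(s["tcp_pos"],4),np.round(s["wrist_force"],1))
p=shot("wrist","w13.png");print("pack",np.round(fit(p,"power_pack",[.482,.243,-.28],.004),4))
a=p["frame"]; print([(y,int(v)) for y,v in zip(range(214,266),a[214:266,300:340,2].mean(1))])
```

```text
[0.4442 0.2548 0.0889] [ 5.1 -1.9  3. ]
pack [  0.4819   0.2444 -16.4363   0.9792]
[(214, 96), (215, 88), (216, 73), (217, 58), (218, 51), (219, 49), (220, 49), (221, 48), (222, 46), (223, 40), (224, 42), (225, 62), (226, 83), (227, 88), (228, 86), (229, 84), (230, 83), (231, 83), (232, 82), (233, 78), (234, 66), (235, 50), (236, 42), (237, 39), (238, 37), (239, 36), (240, 35), (241, 35), (242, 35), (243, 37), (244, 38), (245, 38), (246, 39), (247, 39), (248, 40), (249, 41), (250, 42), (251, 43), (252, 50), (253, 69), (254, 93), (255, 113), (256, 125), (257, 133), (258, 139), (259, 138), (260, 130), (261, 118), (262, 105), (263, 95), (264, 90), (265, 89)]
```

Request:
apply_moves:
  moves:
    - [[-0.001,0,0],0]
    - [[-0.001,0,0],0]
    - [[0,0,0],0]
    - [[0,0,0],0]

```text
time_s: 36.77
tcp_pos: [0.4424, 0.2554, 0.089]
ee_rot: [[0.959, -0.282, 0.005], [-0.282, -0.959, 0.002], [0.004, -0.003, -1.0]]
wrist_force: [6.1, -3.0, 2.7]
gripper_width: 0.41
gripper_force: 30.0
```

Request:
apply_moves:
  moves:
    - [[-0.001,0,0],0]
    - [[-0.001,0,0],0]
    - [[0,0,0],0]
    - [[0,0,0],0]

```text
time_s: 37.1
tcp_pos: [0.4406, 0.256, 0.089]
ee_rot: [[0.959, -0.282, 0.005], [-0.282, -0.959, 0.002], [0.004, -0.004, -1.0]]
wrist_force: [5.7, -1.7, 2.1]
gripper_width: 0.408
gripper_force: 30.0
```

Run:
```python
from h import *
s=r.sense();print(np.round(s["tcp_pos"],4),np.round(s["wrist_force"],1))
p=shot("wrist","w14.png")
a=p["frame"]; print([(y,int(v)) for y,v in zip(range(219,259),a[219:259,300:340,2].mean(1))])
```

```text
[0.4406 0.256  0.089 ] [ 5.7 -1.7  2.1]
[(219, 32), (220, 30), (221, 30), (222, 34), (223, 52), (224, 84), (225, 108), (226, 112), (227, 103), (228, 92), (229, 87), (230, 85), (231, 85), (232, 79), (233, 64), (234, 50), (235, 43), (236, 42), (237, 41), (238, 40), (239, 38), (240, 37), (241, 36), (242, 38), (243, 39), (244, 40), (245, 41), (246, 42), (247, 43), (248, 44), (249, 45), (250, 46), (251, 48), (252, 49), (253, 55), (254, 65), (255, 86), (256, 107), (257, 121), (258, 130)]
```

Request:
apply_moves:
  moves:
    - [[-0.001,0,0],0]
    - [[-0.0005,0,0],0]
    - [[0,0,0],0]
    - [[0,0,0],0]

```text
time_s: 37.48
tcp_pos: [0.4393, 0.2564, 0.0891]
ee_rot: [[0.959, -0.282, 0.006], [-0.282, -0.959, 0.002], [0.005, -0.004, -1.0]]
wrist_force: [7.5, -2.4, 3.3]
gripper_width: 0.41
gripper_force: 30.0
```

Request:
apply_moves:
  moves:
    - [[-0.001,0,0],0]
    - [[0,0,0],0]
    - [[0,0,0],0]
    - [[0,0,0],0]

```text
time_s: 37.82
tcp_pos: [0.4385, 0.2567, 0.0892]
ee_rot: [[0.959, -0.282, 0.006], [-0.282, -0.959, 0.002], [0.005, -0.004, -1.0]]
wrist_force: [7.0, -2.7, 3.1]
gripper_width: 0.41
gripper_force: 30.0
```

Run:
```python
from h import *
s=r.sense();print(np.round(s["tcp_pos"],4),np.round(s["wrist_force"],1))
p=shot("wrist","w15.png");print("red",np.round(fit(p,"red_cradle",[.475,.2443,-.286],0,color(p,"red")),4),"pack",np.round(fit(p,"power_pack",[.482,.243,-.28],.004),4))
a=p["frame"]; print([(y,int(v)) for y,v in zip(range(219,259),a[219:259,300:340,2].mean(1))])
```

```text
[0.4385 0.2567 0.0892] [ 7.  -2.7  3.1]
red [  0.4751   0.244  -16.3398   0.4562] pack [  0.4819   0.2443 -16.1997   0.9819]
[(219, 30), (220, 30), (221, 32), (222, 45), (223, 80), (224, 113), (225, 123), (226, 116), (227, 104), (228, 93), (229, 88), (230, 85), (231, 81), (232, 69), (233, 54), (234, 45), (235, 43), (236, 42), (237, 41), (238, 40), (239, 39), (240, 38), (241, 39), (242, 39), (243, 41), (244, 42), (245, 42), (246, 43), (247, 44), (248, 46), (249, 48), (250, 50), (251, 52), (252, 54), (253, 56), (254, 61), (255, 72), (256, 90), (257, 110), (258, 123)]
```

Request:
apply_moves:
  moves:
    - [[0.0012,0,0],0]
    - [[0,0,0.002],0]
    - [[0,0,0.002],0]
    - [[0,0,0],0]
    - [[0,0,0],0]

```text
time_s: 38.33
tcp_pos: [0.4386, 0.2564, 0.0842]
ee_rot: [[0.959, -0.283, 0.004], [-0.283, -0.959, 0.002], [0.003, -0.003, -1.0]]
wrist_force: [6.9, -2.1, 1.4]
gripper_width: 0.414
gripper_force: 30.0
```

Request:
apply_moves:
  moves:
    - [[0,0,0.002],0]
    - [[0,0,0.002],0]
    - [[0,0,0.002],0]
    - [[0,0,0],0]
    - [[0,0,0],0]

```text
time_s: 38.75
tcp_pos: [0.4389, 0.2565, 0.0783]
ee_rot: [[0.959, -0.283, 0.004], [-0.283, -0.959, 0.002], [0.003, -0.003, -1.0]]
wrist_force: [7.9, -2.7, 1.2]
gripper_width: 0.411
gripper_force: 30.0
```

Request:
apply_moves:
  moves:
    - [[0.0012,0,0.001],0]
    - [[0,0,0.002],0]
    - [[0,0,0.002],0]
    - [[0,0,0],0]
    - [[0,0,0],0]

```text
time_s: 39.17
tcp_pos: [0.4389, 0.2556, 0.0727]
ee_rot: [[0.959, -0.283, 0.002], [-0.283, -0.959, 0.001], [0.002, -0.001, -1.0]]
wrist_force: [6.0, -1.8, 0.5]
gripper_width: 0.407
gripper_force: 30.0
```

Request:
apply_moves:
  moves:
    - [[0,0,0.002],0]
    - [[0,0,0.002],0]
    - [[0,0,0.001],0]
    - [[0,0,0],0]
    - [[0,0,0],0]

```text
time_s: 39.58
tcp_pos: [0.4392, 0.2561, 0.0687]
ee_rot: [[0.959, -0.283, 0.003], [-0.283, -0.959, 0.002], [0.002, -0.002, -1.0]]
wrist_force: [3.8, -1.6, 5.8]
gripper_width: 0.411
gripper_force: 30.0
```

Run:
```python
from h import *
s=r.sense();print(np.round(s["tcp_pos"],4),np.round(s["wrist_force"],1))
p=shot("wrist","w16.png");print("red",np.round(fit(p,"red_cradle",[.475,.2443,-.286],0,color(p,"red")),4),"pack",np.round(fit(p,"power_pack",[.482,.243,-.28],.004),4))
a=p["frame"]; print([(y,int(v)) for y,v in zip(range(219,259),a[219:259,300:340,2].mean(1))])
```

```text
[0.4392 0.2561 0.0687] [ 3.8 -1.6  5.8]
red [  0.4751   0.2443 -16.3024   0.3948] pack [  0.483    0.2441 -16.5194   0.9753]
[(219, 47), (220, 33), (221, 32), (222, 45), (223, 78), (224, 109), (225, 118), (226, 112), (227, 100), (228, 91), (229, 88), (230, 86), (231, 81), (232, 68), (233, 53), (234, 45), (235, 43), (236, 43), (237, 43), (238, 41), (239, 39), (240, 39), (241, 39), (242, 39), (243, 41), (244, 42), (245, 43), (246, 43), (247, 45), (248, 47), (249, 48), (250, 50), (251, 53), (252, 54), (253, 56), (254, 61), (255, 74), (256, 94), (257, 113), (258, 125)]
```

Request:
apply_moves:
  moves:
    - [[0,0,0.001],0]
    - [[0,0,0.001],0]
    - [[0,0,0.001],0]
    - [[0,0,0],0]
    - [[0,0,0],0]

```text
time_s: 40.1
tcp_pos: [0.4393, 0.2562, 0.066]
ee_rot: [[0.959, -0.283, 0.003], [-0.283, -0.959, 0.002], [0.003, -0.003, -1.0]]
wrist_force: [3.8, -1.0, 7.3]
gripper_width: 0.412
gripper_force: 30.0
```

Request:
apply_moves:
  moves:
    - [[0,0,0.001],0]
    - [[0,0,0.001],0]
    - [[0,0,0.001],0]
    - [[0,0,0],0]
    - [[0,0,0],0]

```text
time_s: 40.52
tcp_pos: [0.4395, 0.2564, 0.063]
ee_rot: [[0.959, -0.282, 0.004], [-0.282, -0.959, 0.002], [0.003, -0.003, -1.0]]
wrist_force: [4.4, 0.8, 8.0]
gripper_width: 0.413
gripper_force: 30.0
```

Request:
apply_moves:
  moves:
    - [[0,0,0],0]
    - [[0,0,0],0]
    - [[0,0,0],0]
    - [[0,0,0],0]
  hand: 0.065

```text
time_s: 40.85
tcp_pos: [0.4368, 0.2545, 0.0608]
ee_rot: [[0.959, -0.284, -0.002], [-0.284, -0.959, -0.002], [-0.002, 0.002, -1.0]]
wrist_force: [-0.6, 0.3, -0.3]
gripper_width: 0.629
gripper_force: 0.0
```

Request:
apply_moves:
  moves:
    - [[0,0,-0.005],0]
    - [[0,0,-0.03],0]
    - [[0,0,-0.04],0]
    - [[0,0,-0.04],0]
    - [[0,0,-0.04],0]

```text
time_s: 41.27
tcp_pos: [0.4372, 0.2547, 0.2185]
ee_rot: [[0.959, -0.283, -0.001], [-0.283, -0.959, -0.001], [-0.001, 0.001, -1.0]]
wrist_force: [1.6, 0.7, 0.8]
gripper_width: 0.746
gripper_force: 0.0
```

Request:
apply_moves:
  moves:
    - [[0,0,0],0]
    - [[0,0,0],0]
    - [[0,0,0],0]
    - [[0,0,0],0]
    - [[0,0,0],0]
  hand: 0

```text
time_s: 41.68
tcp_pos: [0.4372, 0.2546, 0.2151]
ee_rot: [[0.959, -0.284, -0.003], [-0.284, -0.959, -0.003], [-0.002, 0.003, -1.0]]
wrist_force: [-0.3, 0.1, -0.6]
gripper_width: 0.452
gripper_force: 0.0
```

Run:
```python
from h import *
s=r.sense();print(np.round(s["tcp_pos"],4),np.round(s["wrist_force"],1))
p=shot("wrist","w17.png");print("red",np.round(fit(p,"red_cradle",[.475,.2443,-.286],0,color(p,"red")),4),"pack",np.round(fit(p,"power_pack",[.483,.243,-.28],.004),4))
u=pix(p,[.442,.254,.09])[0].astype(int); print(u)
a=cv2.resize(p["frame"][u[1]-80:u[1]+40,u[0]-60:u[0]+60],(480,480),interpolation=cv2.INTER_CUBIC)
S=shot("scene","s4.png"); v=pix(S,[.455,.25,.05])[0].astype(int); b=cv2.resize(S["frame"][v[1]-30:v[1]+30,v[0]-20:v[0]+20],(320,480),interpolation=cv2.INTER_CUBIC)
cv2.imwrite("pics/c4.png",np.hstack([a,b]));print(v)
```

```text
[0.4372 0.2546 0.2151] [-0.3  0.1 -0.6]
red [  0.475    0.2445 -16.4411   0.4862] pack [  0.4845   0.2435 -15.7602   0.9766]
[318 180]
[309 112]
```

View pics/c4.png

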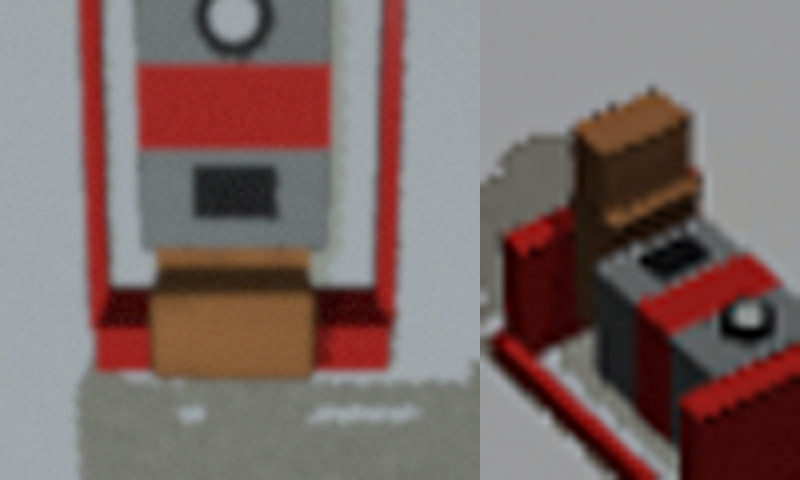

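Run:
```python
from h import *
p=shot("wrist");s=r.sense();print(np.round(s["tcp_pos"],4),s["gripper_width"])
for z in(.092,.1):
    q=onz(p,[316,183.75],z);print(q.round(4),totool(q-s["tcp_pos"]), np.linalg.norm(onz(p,[258+150/4,173.3],z)-onz(p,[258+315/4,173.3],z)))
```

```text
[0.4378 0.255  0.2159] 0.2742719405045315
[0.441  0.2571 0.092 ] [ 0.0026 -0.0031  0.1239] 0.03578840080469047
[0.443  0.2565 0.1   ] [ 0.0047 -0.0031  0.1159] 0.03478675447832858
```

Request:
apply_moves:
  moves:
    - [[0,0,0],0]
    - [[0,0,0],0]
    - [[0,0,0],0]
    - [[0,0,0],0]
    - [[0,0,0],0]

```text
time_s: 42.3
tcp_pos: [0.4379, 0.2552, 0.2167]
ee_rot: [[0.959, -0.283, 0.0], [-0.283, -0.959, -0.0], [0.0, 0.0, -1.0]]
wrist_force: [0.3, 1.0, 0.1]
gripper_width: 0.01
gripper_force: 0.0
```

Request:
apply_moves:
  moves:
    - [[0.003,-0.003,0.03],0]
    - [[0,0,0.035],0]
    - [[0,0,0.03],0]
    - [[0,0,0.012],0]
    - [[0,0,0.006],0]

```text
time_s: 42.72
tcp_pos: [0.4405, 0.2561, 0.1013]
ee_rot: [[0.959, -0.284, -0.004], [-0.284, -0.959, -0.004], [-0.002, 0.004, -1.0]]
wrist_force: [0.0, 0.1, -0.2]
gripper_width: 0.004
gripper_force: 0.0
```

Request:
apply_moves:
  moves:
    - [[0,0,0.003],0]
    - [[0,0,0.002],0]
    - [[0,0,0.002],0]
    - [[0,0,0],0]
    - [[0,0,0],0]

```text
time_s: 43.13
tcp_pos: [0.4421, 0.2577, 0.0976]
ee_rot: [[0.959, -0.283, 0.001], [-0.283, -0.959, 0.001], [0.001, -0.002, -1.0]]
wrist_force: [-1.1, 0.9, 0.1]
gripper_width: 0.007
gripper_force: 0.0
```

Request:
apply_moves:
  moves:
    - [[0,0,0.001],0]
    - [[0,0,0.001],0]
    - [[0,0,0.001],0]
    - [[0,0,0],0]
    - [[0,0,0],0]

```text
time_s: 43.55
tcp_pos: [0.4425, 0.2578, 0.0947]
ee_rot: [[0.959, -0.283, 0.002], [-0.283, -0.959, 0.001], [0.002, -0.002, -1.0]]
wrist_force: [-0.6, -0.7, 5.6]
gripper_width: 0.005
gripper_force: 2.6
```

Request:
apply_moves:
  moves:
    - [[0,0,0.001],0]
    - [[0,0,0.001],0]
    - [[0,0,0],0]
    - [[0,0,0],0]

```text
time_s: 43.88
tcp_pos: [0.4427, 0.2581, 0.0928]
ee_rot: [[0.959, -0.283, 0.003], [-0.283, -0.959, 0.002], [0.002, -0.002, -1.0]]
wrist_force: [0.3, -0.6, 6.1]
gripper_width: 0.006
gripper_force: 2.9
```

Request:
apply_moves:
  moves:
    - [[0,0,0.001],0]
    - [[0,0,0.001],0]
    - [[0,0,0],0]
    - [[0,0,0],0]

```text
time_s: 44.22
tcp_pos: [0.4429, 0.2582, 0.0912]
ee_rot: [[0.959, -0.283, 0.003], [-0.283, -0.959, 0.002], [0.002, -0.003, -1.0]]
wrist_force: [0.7, -0.4, 7.6]
gripper_width: 0.005
gripper_force: 3.8
```

Request:
apply_moves:
  moves:
    - [[0,0,0.001],0]
    - [[0,0,0.001],0]
    - [[0,0,0],0]
    - [[0,0,0],0]

```text
time_s: 44.55
tcp_pos: [0.4434, 0.2585, 0.0907]
ee_rot: [[0.959, -0.282, 0.004], [-0.282, -0.959, 0.003], [0.003, -0.004, -1.0]]
wrist_force: [-1.8, -0.7, 14.8]
gripper_width: 0.003
gripper_force: 7.9
```

Request:
apply_moves:
  moves:
    - [[0,0,0.001],0]
    - [[0,0,0],0]
    - [[0,0,0],0]

```text
time_s: 44.8
tcp_pos: [0.4436, 0.2586, 0.0905]
ee_rot: [[0.96, -0.282, 0.005], [-0.282, -0.96, 0.003], [0.004, -0.004, -1.0]]
wrist_force: [-3.3, -1.9, 20.0]
gripper_width: 0.006
gripper_force: 10.0
```

Request:
apply_moves:
  moves:
    - [[0,0,-0.004],0]
    - [[0,0,-0.03],0]
    - [[0,0,-0.04],0]
    - [[0,0,-0.04],0]
    - [[0,0,-0.03],0]

```text
time_s: 45.22
tcp_pos: [0.4418, 0.2574, 0.2335]
ee_rot: [[0.959, -0.283, 0.002], [-0.283, -0.959, 0.001], [0.001, -0.002, -1.0]]
wrist_force: [1.2, 0.9, 0.3]
gripper_width: 0.004
gripper_force: 0.0
```

Request:
apply_moves:
  moves:
    - [[0,0,0],0]
    - [[0,0,0],0]
    - [[0,0,0],0]
    - [[0,0,0],0]

```text
time_s: 45.55
tcp_pos: [0.4407, 0.2565, 0.2288]
ee_rot: [[0.959, -0.284, -0.003], [-0.284, -0.959, -0.003], [-0.002, 0.003, -1.0]]
wrist_force: [-0.3, -0.4, -0.5]
gripper_width: 0.005
gripper_force: 0.0
```

Run:
```python
from h import *
p=shot("wrist","w18.png")
R=fit(p,"red_cradle",[.475,.2443,-.286],0,color(p,"red"));P=fit(p,"power_pack",[.484,.243,-.28],.004)
t=np.radians(-16.4);d=np.array(P[:2])-[.4751,.2443];print(np.round(R,4),np.round(P,4),"pack in red",d@[np.cos(t),np.sin(t)],d@[-np.sin(t),np.cos(t)])
p=shot("scene","s5.png")
for t,q in dict(eyepiece=[.455,-.032,0],lens=[.476,-.28,0],power_pack=[.484,.243,-.28]).items():
    z=fit(p,t,q,.004); print(t,None if z is None else np.round(z,4))
p=shot("top")
for t,q in dict(eyepiece=[.455,-.032,0],lens=[.476,-.28,0]).items():
    z=fit(p,t,q,.004); print(t,None if z is None else np.round(z,4))
```

```text
[  0.4746   0.2446 -16.5534   0.4869] [  0.4855   0.2432 -16.6425   0.9727] pack in red 0.010312104160278748 0.001937085173879146
eyepiece [ 0.457  -0.033   7.9088  0.9123]
lens [ 0.4759 -0.2803  3.8233  0.9485]
power_pack [  0.4832   0.2436 -19.7942   0.6556]
eyepiece [ 0.4544 -0.0309  2.5701  0.8962]
lens [ 0.4757 -0.2789  4.9852  0.9229]
```

View pics/w18.png

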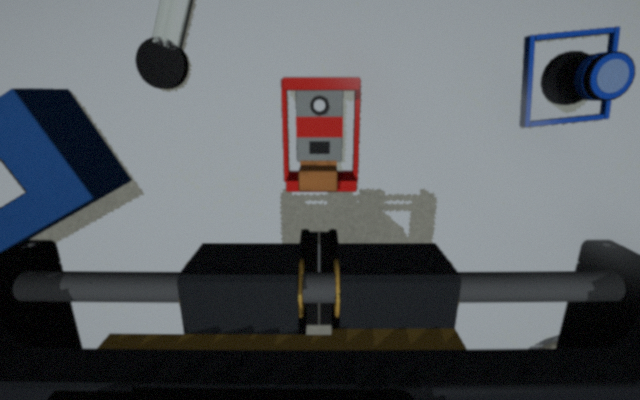

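The wrist picture shows the pack against the far stop (320,120) with the wedge seated upright on the near stop at (319,177), and the eyepiece stands in the blue cradle at (570,78). The fits give the pack at x = 10.3 mm in the red cradle and the eyepiece and lens close to their cradle centres. Handing in.

```bash
python3 -c "
from station import r
print(r.finish_job())"
```

```text
the job is handed in; nothing more can be done
None
```

The job is handed in, and the interface did not report a verdict: the pack, eyepiece and lens stand in their cradles, and the wedge is pressed home at 20 N with the pack 10.3 mm off centre against its stop, after it once struck the end stop on the way in and had to be straightened.

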